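Pack the field calibration kit

TASK

Pack the kit for transport: slide every tape roll up off its spindle and lay it flat in the open bay of the grey carrier, and fill the gap between the brass weight and the aluminium end block snugly with two of the black packers, upright and fully home side by side, choosing the pair whose combined thickness takes up the gap with about 2 mm to spare, without forcing them. When the rolls and packers are all in, swing the steel bar across over the packers. Leave the other things on the bench where they are.

Things in the scene. Friction and masses are not known exactly. Their poses are not given: they have to be found in the camera images.
- carrier: The kit carrier, fixed to the bench: a grey base plate 130 mm (its x) by 358 mm (its y), 6 mm thick. Along its +y from one end: the open roll bay, the brass weight, the gap, the aluminium end block with the bar's pivot. The origin lies on the bench surface inside the outline; x points away from the robot across the carrier, y along it (turned up to 0.13 rad), z up.
- bay (a point): Centre of the roll bay's floor, 6 mm above the bench; bay, gap and pivot all lie on the carrier's centre line (x = 0). The bay is 120 mm (carrier x) by 204 mm (carrier y) inside: room for three rolls in a row along y, at 68 mm pitch. Its side and end walls rise 10 mm above the floor; the brass weight closes it at +y.
- gap (a point): Centre of the gap's floor, 6 mm above the bench. The gap is 54 mm wide along carrier y, between brass weight (-y) and end block (+y), 88 mm long between low end stops (14 mm high) at its x ends; faces upright for 20 mm, then flaring 4 mm a side up to 28 mm above the floor (flush with a seated foot). Packers stand with their x along carrier x; home when the underside is on this floor.
- pivot (a point): The vertical axis of the swing bar, on top of a steel post on the end block, at mid height of the bar, 84 mm above the bench; 36 mm from the gap's +y face along carrier y, in the middle of carrier x.
- bar (a joint): Steel swing bar's angle, rad: at 0 it points along carrier -x (to the robot); grows counter-clockwise from above, to 1.62 at most; at 1.57 it points along carrier -y, across over the packers (across from 1.42 on). 16 mm wide, 76 to 92 mm above the bench (6 mm over seated tabs), 101 mm long from the pivot. Starts at 0 to 0.3; light friction (0.06 N m), stays put; push its side with the fingertips.
- bar_tip (a point): Point on the bar's centre line, 100 mm from the pivot, at mid height (84 mm above the bench).
- stand: Plywood spindle stand, fixed: board 250 mm (its x) by 85 mm (its y), 12 mm thick, with three upright aluminium spindles 22 mm in diameter at x = -80, 0 and 80 mm, whose tops are 64 mm above the bench. Origin: centre of its underside.
- roll1: Roll of paper tape on a cardboard core: outside diameter 60 mm, bore about 37 mm, 38 mm high, 0.07 kg. Starts on the stand's spindle at x = -80 mm, resting on the board. Origin: centre of its underside, axis z. May be absent (None).
- roll2: Roll of paper tape on a cardboard core: outside diameter 60 mm, bore about 37 mm, 38 mm high, 0.07 kg. Starts on the stand's spindle at x = 0 mm, resting on the board. Origin: centre of its underside, axis z. May be absent (None).
- roll3: Roll of paper tape on a cardboard core: outside diameter 60 mm, bore about 37 mm, 38 mm high, 0.07 kg. Starts on the stand's spindle at x = 80 mm, resting on the board. Origin: centre of its underside, axis z. May be absent (None).
- packer16: Black plastic packer, an upside-down T standing on its foot: foot 16 mm thick (its y; the thickness that counts), 76 mm long (its x), 28 mm high, lower long edges bevelled (2.5 mm in, 5 mm up); on it a central finger tab 30 mm long (along x), 6 mm thinner than the foot, up to 64 mm above the underside. 0.1 to 0.2 kg. Origin: centre of the underside, z up. A half turn changes nothing. May be absent (None).
- packer20: Black plastic packer, an upside-down T standing on its foot: foot 20 mm thick (its y; the thickness that counts), 76 mm long (its x), 28 mm high, lower long edges bevelled (2.5 mm in, 5 mm up); on it a central finger tab 30 mm long (along x), 6 mm thinner than the foot, up to 64 mm above the underside. 0.1 to 0.2 kg. Origin: centre of the underside, z up. A half turn changes nothing. May be absent (None).
- packer24: Black plastic packer, an upside-down T standing on its foot: foot 24 mm thick (its y; the thickness that counts), 76 mm long (its x), 28 mm high, lower long edges bevelled (2.5 mm in, 5 mm up); on it a central finger tab 30 mm long (along x), 6 mm thinner than the foot, up to 64 mm above the underside. 0.1 to 0.2 kg. Origin: centre of the underside, z up. A half turn changes nothing. May be absent (None).
- packer28: Black plastic packer, an upside-down T standing on its foot: foot 28 mm thick (its y; the thickness that counts), 76 mm long (its x), 28 mm high, lower long edges bevelled (2.5 mm in, 5 mm up); on it a central finger tab 30 mm long (along x), 6 mm thinner than the foot, up to 64 mm above the underside. 0.1 to 0.2 kg. Origin: centre of the underside, z up. A half turn changes nothing. May be absent (None).
- packer32: Black plastic packer, an upside-down T standing on its foot: foot 32 mm thick (its y; the thickness that counts), 76 mm long (its x), 28 mm high, lower long edges bevelled (2.5 mm in, 5 mm up); on it a central finger tab 30 mm long (along x), 6 mm thinner than the foot, up to 64 mm above the underside. 0.1 to 0.2 kg. Origin: centre of the underside, z up. A half turn changes nothing. May be absent (None).
- packer36: Black plastic packer, an upside-down T standing on its foot: foot 36 mm thick (its y; the thickness that counts), 76 mm long (its x), 28 mm high, lower long edges bevelled (2.5 mm in, 5 mm up); on it a central finger tab 30 mm long (along x), 6 mm thinner than the foot, up to 64 mm above the underside. 0.1 to 0.2 kg. Origin: centre of the underside, z up. A half turn changes nothing. May be absent (None).
- ring_weight: Bystander: brass ring weight, 64 mm across, 30 mm high, on the rubber mat; leave it alone. Origin: centre of underside.
- scoop: Bystander: chipped blue enamel scoop, about 150 mm long, 30 mm high. Origin: centre of the scoop's underside, the handle runs to +x.
- dish: Bystander: square glass dish, 80 mm, 30 mm high, under the clear funnel on its fixed stand (180 mm high). Origin: centre of underside.
- jar: Bystander: amber glass jar, 56 mm across, 85 mm high. Origin: centre of underside.
- brush: Bystander: brush 160 mm long lying flat, along its x.
- knob_weight: Bystander: steel knob weight, 40 mm across, 60 mm high. Origin: centre of underside.
Mind the look-alikes: they are no part of the job. What is shaped like the roll3 but purple is not meant.

How it is judged:
On the way, in this order (a step that is already met when the one before it is completed fails the run):
1. every tape roll lies flat in the bay and a matching pair of packers is home in the gap (x of roll1 in the frame of bay between -0.04 and 0.04 m and y of roll1 in the frame of bay between -0.085 and 0.085 m and z of roll1 in the frame of bay between -0.004 and 0.005 m and angle between each of roll1, roll2, roll3's own z axis and vertical below 0.12 rad and x of roll2 in the frame of bay between -0.04 and 0.04 m and y of roll2 in the frame of bay between -0.085 and 0.085 m and z of roll2 in the frame of bay between -0.004 and 0.005 m and x of roll3 in the frame of bay between -0.04 and 0.04 m and y of roll3 in the frame of bay between -0.085 and 0.085 m and z of roll3 in the frame of bay between -0.004 and 0.005 m and distance between any of packer16, packer20, packer24, packer28, packer32, packer36 and gap below 0.045 m and (distance between packer16 and gap above 0.045 m or distance between packer16 and packer36 below 0.032 m) and (distance between packer16 and gap above 0.045 m or (z of packer16 in the frame of gap between -0.003 and 0.003 m and x of packer16 in the frame of gap between -0.015 and 0.015 m and angle between packer16's own z axis and vertical below 0.12 rad and angle between the x axis of packer16 and the x axis of carrier, either way round below 0.12 rad)) and (distance between packer20 and gap above 0.045 m or distance between packer20 and packer32 below 0.032 m) and (distance between packer20 and gap above 0.045 m or (z of packer20 in the frame of gap between -0.003 and 0.003 m and x of packer20 in the frame of gap between -0.015 and 0.015 m and angle between packer20's own z axis and vertical below 0.12 rad and angle between the x axis of packer20 and the x axis of carrier, either way round below 0.12 rad)) and (distance between packer24 and gap above 0.045 m or distance between packer24 and packer28 below 0.032 m) and (distance between packer24 and gap above 0.045 m or (z of packer24 in the frame of gap between -0.003 and 0.003 m and x of packer24 in the frame of gap between -0.015 and 0.015 m and angle between packer24's own z axis and vertical below 0.12 rad and angle between the x axis of packer24 and the x axis of carrier, either way round below 0.12 rad)) and (distance between packer28 and gap above 0.045 m or distance between packer28 and packer24 below 0.032 m) and (distance between packer28 and gap above 0.045 m or (z of packer28 in the frame of gap between -0.003 and 0.003 m and x of packer28 in the frame of gap between -0.015 and 0.015 m and angle between packer28's own z axis and vertical below 0.12 rad and angle between the x axis of packer28 and the x axis of carrier, either way round below 0.12 rad)) and (distance between packer32 and gap above 0.045 m or distance between packer32 and packer20 below 0.032 m) and (distance between packer32 and gap above 0.045 m or (z of packer32 in the frame of gap between -0.003 and 0.003 m and x of packer32 in the frame of gap between -0.015 and 0.015 m and angle between packer32's own z axis and vertical below 0.12 rad and angle between the x axis of packer32 and the x axis of carrier, either way round below 0.12 rad)) and (distance between packer36 and gap above 0.045 m or distance between packer36 and packer16 below 0.032 m) and (distance between packer36 and gap above 0.045 m or (z of packer36 in the frame of gap between -0.003 and 0.003 m and x of packer36 in the frame of gap between -0.015 and 0.015 m and angle between packer36's own z axis and vertical below 0.12 rad and angle between the x axis of packer36 and the x axis of carrier, either way round below 0.12 rad))), for 0.2 s.
2. the bar is swung across over the packers (value of joint bar above 1.42 rad), for 0.2 s.
At the end, for the whole second after the job is handed in: Each roll flat on the bay floor, centre within 40 mm (x) and 85 mm (y) of the bay's. Only two packers in the gap, adding up to 52 mm, undersides within 3 mm of its floor, within 15 mm of its middle in x, upright and square within 0.12 rad. Bar at 1.42 rad or more. All at rest (all of step 1 and value of joint bar above 1.42 rad and linear speed of each of roll1, roll2, roll3, packer16, packer20, packer24, packer28, packer32, packer36 below 0.02 m/s); the robot touches nothing.
It fails at once if the gripper forces a packer against the carrier with more than 50 N ((contact force between packer16 and carrier above 50 N and contact force between packer16 and the fingers above 1 N) or (contact force between packer20 and carrier above 50 N and contact force between packer20 and the fingers above 1 N) or (contact force between packer24 and carrier above 50 N and contact force between packer24 and the fingers above 1 N) or (contact force between packer28 and carrier above 50 N and contact force between packer28 and the fingers above 1 N) or (contact force between packer32 and carrier above 50 N and contact force between packer32 and the fingers above 1 N) or (contact force between packer36 and carrier above 50 N and contact force between packer36 and the fingers above 1 N)).
It fails at once if a bystander is moved more than 30 mm (distance of any of ring_weight, scoop, dish, jar, brush, knob_weight from where it was at the start of the episode above 0.03 m).
Of packer16, packer20, packer24, packer28, packer32, packer36 only 4 to 5 are there at a start; the rules pass over those that are not, and their reading is None.
Of roll1, roll2, roll3 only 2 to 3 are there at a start; the rules pass over those that are not, and their reading is None.
At some moment in a run one of packer16, packer20, packer24, packer28, packer32, packer36 may be knocked a few centimetres aside while the robot is not near it.
It also fails if it takes over 210 s, if anything falls off the work surface, if the arm or the gripper's body presses on something with over 40 N, if the wrist force passes 120 N, or if a joint passes its speed limit or range.

ROBOT

A 7-joint arm with a two-finger parallel gripper is mounted at the origin on the work surface. World frame = base frame: x ahead of the robot, y to its left, z up, the work surface at z = 0. Lengths are in m, angles in rad, forces in N, time in s.
With the tool pointing down it reaches from about 0.425 to 0.875 m from the base axis. Payload 4.7 kg.
Tool frame: the origin (TCP) lies on the mounting face of the last link; the fingertips stand 182 mm ahead of it and the grasp point (between the pads) lies 164 mm ahead of it; z points along the fingers, y is the direction in which the jaws open and shut (so a half turn about z gives the same grasp; the last joint's range is limited). The gripper opens to 87 mm and grips with 3 to 60 N. Pads are 19 mm wide; open, the fingers measure 117 mm over their backs; the gripper's body (75 mm by 190 mm) begins 51 mm behind the grasp point.
Start: joints at [1.218, 0.321, -0.07, 1.45, 0.023, 1.371, -0.057], TCP at [0.233, -0.607, 0.405] pointing down, gripper open.
Joint ranges: [-2.86, 2.86], [-0.3, 2.09], [-1.38, 1.24], [0.06, 2.45], [-1.56, 4.7], [0.09, 2.05], [-2.69, 2.69]. Speed limits (rad/s): [2.57, 2.57, 3.14, 3.14, 3.14, 3.14, 3.14].

INTERFACE

Orientations are given as a rotation vector (axis times angle).
In Python, from bench import ctrl gives the robot as it stands. The module is installed in compiled form; this text tells all that it offers.
- The arm moves only by the tool play_rows, never from a script. Its argument "targets" is text: rows parted by semicolons, each of 7 numbers parted by spaces: the shift along the tool's x, y, z in cm, then the turn, a rotation vector about the tool's x, y, z in rad, then the opening, from -1 (shut) to 1 (fully open). In form: x y z ax ay az grip; .... A call has 1 to 20 rows; each row shifts and turns the pose as measured when the row begins, along the tool's axes as they then stand; what a row does not reach is not made up. A row lasts 1/8 s, in which the tool goes at most 62.5 mm and 10.7 degrees, less where a joint would pass 70% of its speed; a pose out of reach is approached as far as the arm can. A call is refused whole if a number of a shift passes 6.25 or a number of a turn 0.188, either way. A call with a gripper value outside its range is refused whole. The fingers move at their own pace and stop on an object; "newtons" is the grip in N (left out, the last holds). Time passes only in rows, so rows that do not move let the fingers close. It gives the time, the measured TCP pose, the force and the opening at its end, in the units of the state.
- ctrl.get_state(): the state, without advancing time (a new reading comes with each control period).
- ctrl.get_image(name): name is "scene" or "top" or "wrist"; returns a dict with "pixels" (400x640x3 uint8, blue, green, red), "depth" (400x640 float32, m along the optical axis (not along the pixel's ray), 0 where there is no reading), "intrinsics" (3x3 intrinsics, pixels), "k1" (the pictures are not rectified: a ray, as slopes to the right and down, at radius r is drawn at 1 + k1 r^2 times it, then the intrinsics apply), "R" (3x3) and "t" (3): a world point X has camera coordinates R X + t. Camera axes: x right, y down, z forward; pixel columns grow to the right and rows downward; lengths in m; the calibration is good to about 2 mm. A picture is of the moment at which its call begins.
- ctrl.close_job(): hands the job in, once; it reports no verdict.
The state is a dict: "time": time; "joint_positions": joint angles; "qd": joint speeds; "joint_torque": joint torques, N m; "position": TCP position; "tool_rot": TCP orientation; "ft_force": force on the tool from outside, world axes, zero at the start; "torque": the same for the moment, N m; "grip_width": opening from 0.0 (shut) to 1.0 (fully open).
Only numpy, scipy, OpenCV 4.12 (cv2) and the standard library are available. Lean on these libraries where they do the work, as an engineer would, in place of code of your own. Each camera call takes 0.05 s, during which the arm holds its last target.

## Working session

There is one attempt and no reset: what is moved stays moved. The work goes in short steps, Python scripts to look and compute and a tool call to move; the robot and the scene stay as the last step left them, time stands still between calls to the robot, and variables do not carry over. Pictures are saved under pics/ and viewed, and the job is handed in when it is done.

Besides the shell and the picture viewer there is one more tool, called after "Call:" by a JSON object that holds its "fn" and its "kwargs", one argument or row to a line. play_rows: Moves the arm, as the interface text tells. Its arguments: {"type":"object","properties":{"targets":{"type":"string"},"newtons":{"type":"number"}},"required":["targets"]}

```bash
mkdir -p pics; ls; python3 - <<'E'
from bench import ctrl
import cv2,numpy as np
s=ctrl.get_state()
for k,v in s.items(): print(k,np.round(v,4))
for n in ["scene","top","wrist"]:
    im=ctrl.get_image(n)
    cv2.imwrite(f"pics/{n}0.png",im["pixels"])
    np.savez(f"{n}0.npz",**im)
    print(n,im["intrinsics"],im["k1"],im["R"],im["t"],(im["depth"]>0).mean())
E
```

```text
pics
time 0.0
joint_positions [ 1.2181  0.3218 -0.0701  1.4517  0.0226  1.3708 -0.0569]
qd [-0.0012 -0.0014 -0.0011 -0.0002 -0.0004 -0.0011 -0.0001]
joint_torque [ 1.00000e-04 -4.91280e+01 -4.03900e-01 -3.12524e+01 -6.40000e-02
  4.37000e-02  2.00000e-04]
position [ 0.233  -0.6066  0.4036]
tool_rot [-3.087e+00 -5.726e-01  7.000e-04]
ft_force [ 0.2125  0.0479 -1.216 ]
torque [0.0464 0.0017 0.0038]
grip_width 1.005
scene [[462.81031521   0.         309.71749974]
 [  0.         462.81031521 199.52027905]
 [  0.           0.           1.        ]] 0.02091910896213009 [[-0.82964088  0.55826918  0.00561588]
 [ 0.45822116  0.68663772 -0.56441297]
 [-0.31895044 -0.46568676 -0.82547347]] [ 0.41571904 -0.21506045  1.48643921] 0.99608203125
top [[437.64062417   0.         318.57994459]
 [  0.         437.64062417 202.89331959]
 [  0.           0.           1.        ]] -0.0231178872667798 [[-0.01828621 -0.99960204 -0.02147952]
 [-0.9971533   0.01980474 -0.07275345]
 [ 0.0731499   0.02008799 -0.99711863]] [0.0517659  0.52958521 1.33590792] 0.9960234375
wrist [[283.18767786   0.         312.73996071]
 [  0.         283.18767786 201.85921258]
 [  0.           0.           1.        ]] -0.03743282752102724 [[ 0.35942377 -0.9331728  -0.00175208]
 [-0.90250158 -0.34808654  0.25362701]
 [-0.23728771 -0.08957832 -0.96730051]] [-0.64892141 -0.03097705  0.38950083] 0.97787109375
```

View pics/top0.png

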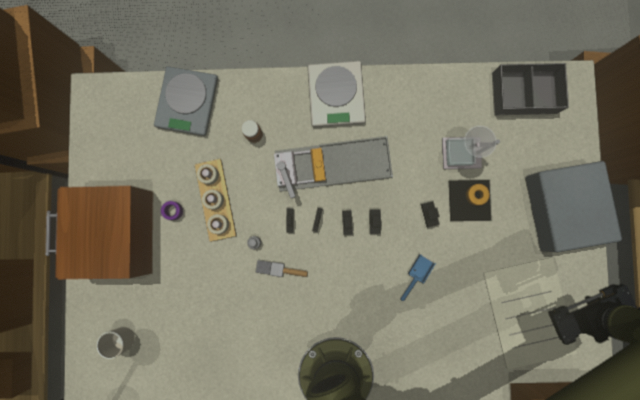

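View pics/scene0.png

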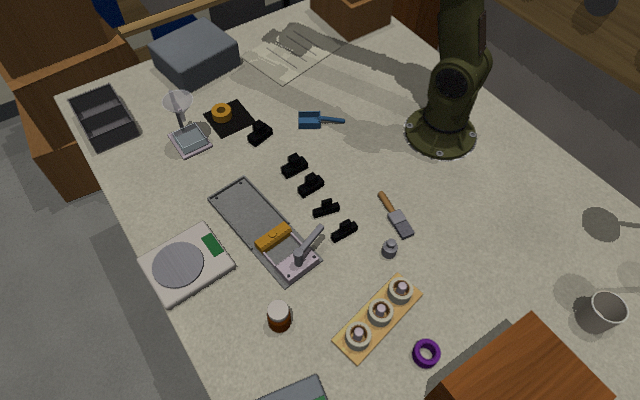

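```bash
cat > h.py <<'E'
from bench import ctrl
import cv2,numpy as np
from scipy.spatial.transform import Rotation as Ro
def grab(n,save=None):
    im=ctrl.get_image(n)
    if save: cv2.imwrite(f"pics/{save}.png",im["pixels"])
    return im
def slopes(im,uv):
    K=im["intrinsics"];uv=np.atleast_2d(uv).astype(float)
    d=np.c_[(uv[:,0]-K[0,2])/K[0,0],(uv[:,1]-K[1,2])/K[1,1]]
    s=d.copy()
    for _ in range(10):
        s=d/(1+im["k1"]*(s**2).sum(1,keepdims=True))
    return s
def plane(im,uv,z):
    s=slopes(im,uv);R=im["R"];t=im["t"]
    C=-R.T@t; D=np.c_[s,np.ones(len(s))]@R
    l=(z-C[2])/D[:,2]
    return C+D*l[:,None]
def cloud(im):
    h,w=im["depth"].shape
    v,u=np.mgrid[0:h,0:w]
    s=slopes(im,np.c_[u.ravel(),v.ravel()])
    P=np.c_[s,np.ones(len(s))]*im["depth"].ravel()[:,None]
    P=(P-im["t"])@im["R"]
    P[im["depth"].ravel()<=0]=np.nan
    return P.reshape(h,w,3)
def proj(im,X):
    X=np.atleast_2d(X);c=X@im["R"].T+im["t"];s=c[:,:2]/c[:,2:]
    s=s*(1+im["k1"]*(s**2).sum(1,keepdims=True))
    K=im["intrinsics"]
    return np.c_[s[:,0]*K[0,0]+K[0,2],s[:,1]*K[1,1]+K[1,2]]
def tool():
    s=ctrl.get_state();R=Ro.from_rotvec(s["tool_rot"]).as_matrix();p=np.array(s["position"])
    return s,R,p
def show(tgt=None,yaw=None):
    """tgt: desired TCP world pos; yaw: desired tool y-axis direction angle (world, mod pi), tool down.
    Prints shift in tool axes (cm) and turn rotvec in tool axes"""
    s,R,p=tool()
    print("t",round(s["time"],2),"pos",np.round(p,4),"yawY",round(np.arctan2(R[1,1],R[0,1]),4),"z",np.round(R[:,2],3),"grip",round(s["grip_width"],3),"F",np.round(s["ft_force"],1),"q7",round(s["joint_positions"][6],2))
    if tgt is not None:
        print("shift cm",np.round(R.T@(np.array(tgt)-p)*100,2))
    if yaw is not None:
        best=None
        for a in (yaw,yaw+np.pi):
            y=np.array([np.cos(a),np.sin(a),0]);z=np.array([0,0,-1]);x=np.cross(y,z)
            r=Ro.from_matrix(R.T@np.c_[x,y,z]).as_rotvec()
            if best is None or np.linalg.norm(r)<np.linalg.norm(best): best=r
        print("turn",np.round(best,4))
E
python3 - <<'E'
from h import *
im=dict(np.load("top0.npz"))
P=cloud(im)
# bench height check
print("z bench",np.nanmedian(P[240:250,330:380,2]), P[300,200])
hsv=cv2.cvtColor(im["pixels"],cv2.COLOR_BGR2HSV)
m=((hsv[...,2]<60)).astype(np.uint8); m[:190]=0;m[240:]=0;m[:,:270]=0;m[:,445:]=0
n,l,st,c=cv2.connectedComponentsWithStats(m)
for i in range(1,n):
    if st[i,4]>50: 
        X=plane(im,c[i],0.028)[0]; q=P[l==i]; print(st[i],np.round(X,3),"zmax",np.round(np.nanmax(q[:,2]),3))
for nme,uv,z in [("roll",(208,174),.05),("roll",(213,200),.05),("roll",(218,225),.05),("purple",(172,211),.03),("jar",(251,131),.085),("knob",(254,243),.06),("ring",(479,194),.03),("piv",(284,170),.09),("bartip",(297,202),.09),
 ("c1",(275,153),.006),("c2",(388,139),.016),("c3",(392,176),.016),("c4",(278,189),.03)]:
    print(nme,np.round(plane(im,uv,z)[0],3),np.round(P[uv[1],uv[0]],3))
def up(im,box,name,f):
    x0,y0,x1,y1=box
    cv2.imwrite(f"pics/{name}.png",cv2.resize(im["pixels"][y0:y1,x0:x1],None,fx=f,fy=f,interpolation=cv2.INTER_CUBIC))
up(im,(190,120,450,260),"top0z",3)
E
```

```text
z bench 0.0005606948946649021 [ 0.23527567  0.4181689  -0.00197206]
[422 202  16  25 273] [ 0.489 -0.298  0.028] zmax 0.071
[314 209   7  22  73] [0.478 0.047 0.028] zmax 0.069
[288 210   5  22 109] [0.478 0.13  0.028] zmax 0.069
[370 211  10  22 209] [ 0.47  -0.129  0.028] zmax 0.07
[343 212   9  22 162] [ 0.468 -0.045  0.028] zmax 0.072
roll [0.624 0.378 0.05 ] [0.622 0.376 0.059]
roll [0.544 0.363 0.05 ] [0.543 0.361 0.059]
roll [0.467 0.348 0.05 ] [0.467 0.345 0.062]
purple [0.514 0.496 0.03 ] [ 0.515  0.507 -0.001]
jar [0.746 0.239 0.085] [0.745 0.239 0.086]
knob [0.411 0.237 0.06 ] [0.411 0.237 0.058]
ring [ 0.547 -0.451  0.03 ] [ 0.55  -0.46   0.003]
piv [0.625 0.141 0.09 ] [0.624 0.14  0.094]
bartip [0.529 0.104 0.09 ] [ 0.537  0.11  -0.006]
c1 [0.693 0.177 0.006] [0.687 0.173 0.035]
c2 [ 0.727 -0.179  0.016] [ 0.73  -0.182  0.   ]
c3 [ 0.61  -0.188  0.016] [ 0.61  -0.188  0.017]
c4 [0.575 0.166 0.03 ] [0.578 0.169 0.002]
```

View pics/top0z.png

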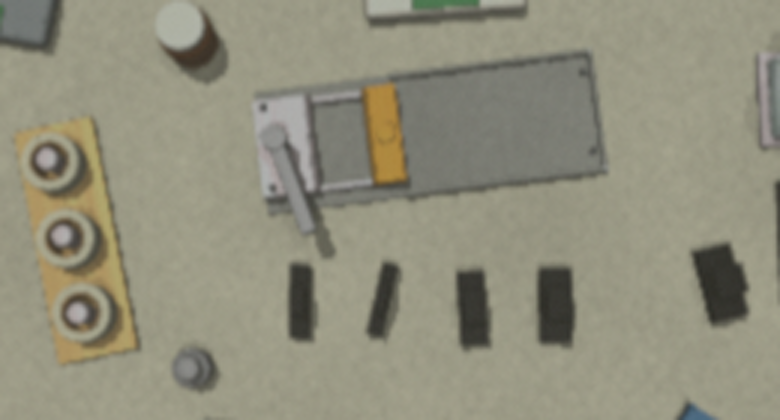

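```bash
python3 - <<'E'
from h import *
s,R,p=tool()
im=dict(np.load("wrist0.npz"))
C=-im["R"].T@im["t"]
print("cam in tool",R.T@(C-p)); print("cam axes in tool\n",np.round(R.T@im["R"].T,3)); print("R\n",R.round(3))
print("center on bench",plane(im,(320,200),0))
show((0.48,-0.20,0.40),0.0)
E
```

```text
cam in tool [ 0.06939441 -0.00028118  0.02041362]
cam axes in tool
 [[ 0.001 -0.967 -0.254]
 [ 1.     0.001 -0.   ]
 [ 0.    -0.254  0.967]]
R
 [[ 0.933  0.359 -0.001]
 [ 0.359 -0.933  0.001]
 [-0.    -0.001 -1.   ]]
center on bench [[ 0.20979022 -0.62546166  0.        ]]
t 0.15 pos [ 0.233  -0.6066  0.4039] yawY -1.2039 z [-0.001  0.001 -1.   ] grip 1.003 F [-0.3 -0.6 -0.2] q7 -0.06
shift cm [ 37.64 -29.1    0.43]
turn [-1.3000e-03 -9.0000e-04 -1.2039e+00]
```

View pics/wrist0.png

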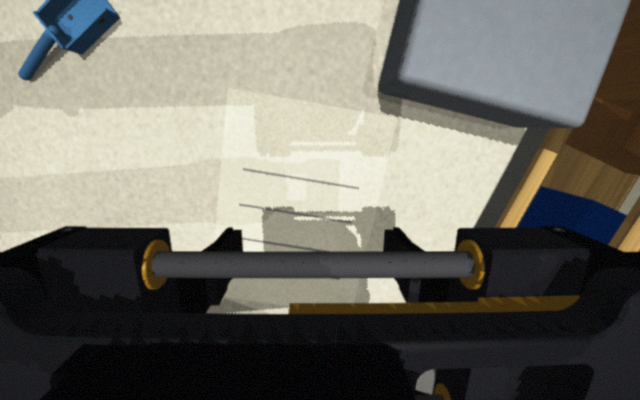

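Call:
{"fn": "play_rows", "kwargs": {
  "targets": "6 0 0 0 0 -0.172 1;6 0 0 0 0 -0.172 1;6 0 0 0 0 -0.172 1;6 0 0 0 0 -0.172 1;6 0 0 0 0 -0.172 1;6 0 0 0 0 -0.172 1;6 0 0 0 0 -0.172 1;0 0 0 0 0 0 1"
}}

```text
time: 1.15
position: [0.4855, -0.2893, 0.3996]
tool_rot: [-2.175, -2.258, -0.001]
ft_force: [0.4, -1.0, 0.2]
grip_width: 1.001
```

```bash
python3 - <<'E'
from h import *
show((0.48,-0.20,0.40),0.0)
E
```

```text
t 1.15 pos [ 0.4855 -0.2893  0.3996] yawY 0.0376 z [-0.004  0.005 -1.   ] grip 1.001 F [ 0.4 -1.   0.2] q7 0.47
shift cm [ 8.94 -0.21 -0.  ]
turn [-0.0041 -0.0047  0.0376]
```

```bash
python3 - <<'E'
from h import *
im=grab("wrist","w1"); np.savez("w1.npz",**im)
E
```

Call:
{"fn": "play_rows", "kwargs": {
  "targets": "4.5 0 0 0 0 0 1;4.5 0 0 0 0 0.03 1;4.5 0 0 0 0 0 1;4.5 0 0 0 0 0 1;0 0 0 0 0 0 1"
}}

```text
time: 1.82
position: [0.4809, -0.1176, 0.3989]
tool_rot: [-2.24, -2.197, 0.005]
ft_force: [0.2, -1.0, -0.6]
grip_width: 0.999
```

```bash
python3 - <<'E'
from h import *
im=grab("wrist","w2"); np.savez("w2.npz",**im)
show()
E
```

```text
t 1.88 pos [ 0.4807 -0.1201  0.3988] yawY -0.0226 z [-0.006 -0.    -1.   ] grip 0.999 F [-0.2 -0.7 -0.4] q7 0.16
```

View pics/w1.png

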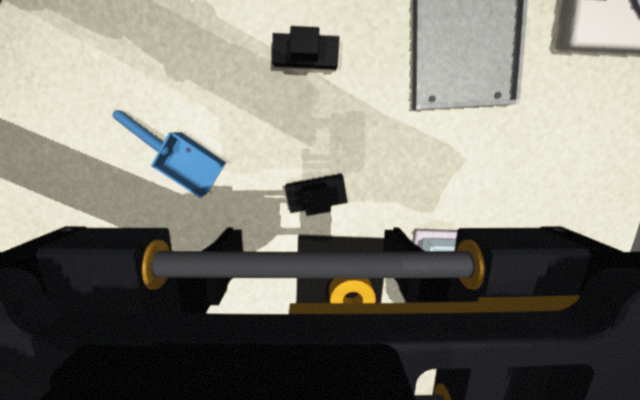

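View pics/w2.png

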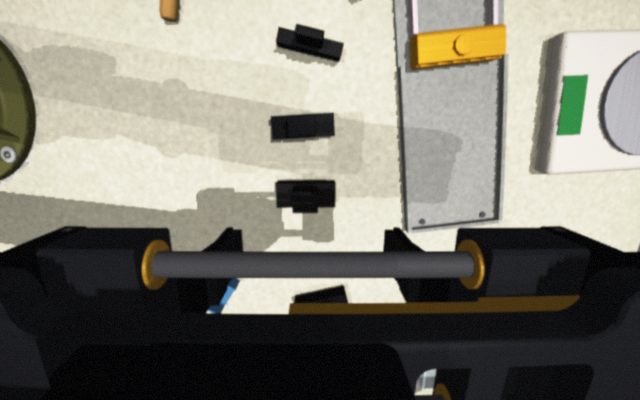

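Call:
{"fn": "play_rows", "kwargs": {
  "targets": "5.5 0 0 0 0 -0.02 1;5.5 0 0 0 0 0 1;5.5 0 0 0 0 0 1;0 0 0 0 0 0 1"
}}

```text
time: 2.38
position: [0.4852, 0.0376, 0.3985]
tool_rot: [-2.245, -2.194, 0.006]
ft_force: [0.2, -1.6, -0.3]
grip_width: 1.0
```

```bash
python3 - <<'E'
from h import *
im=grab("wrist","w3"); np.savez("w3.npz",**im)
show()
E
```

```text
t 2.42 pos [0.4854 0.0345 0.3983] yawY -0.0275 z [-0.005 -0.003 -1.   ] grip 0.997 F [ 0.2 -0.2 -0.1] q7 -0.15
```

View pics/w3.png

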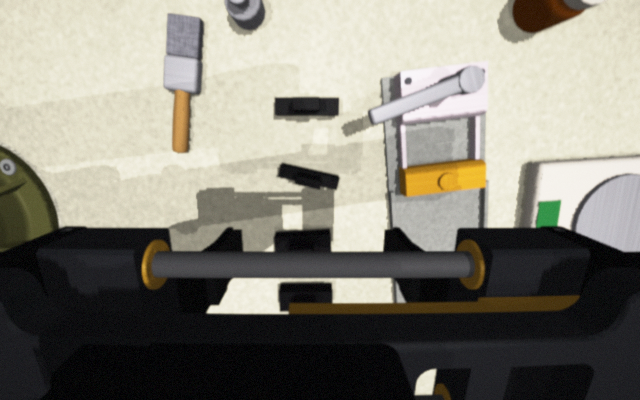

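```bash
cat >> h.py <<'E'
def packers(im,zlo=0.022,dark=70):
    P=cloud(im);pix=im["pixels"].max(2)
    m=((P[...,2]>zlo)&(P[...,2]<0.08)&(pix<dark)).astype(np.uint8)
    n,l,st,c=cv2.connectedComponentsWithStats(m)
    out=[]
    for i in range(1,n):
        if st[i,4]<150 or st[i,1]+st[i,3]>228: continue
        q=P[l==i]
        if not (0.35<q[:,0].mean()<0.6): continue
        (cx,cy),(w,h),a=cv2.minAreaRect((q[:,:2]*1000).astype(np.float32))
        a=np.radians(a)
        if w<h: a+=np.pi/2
        a=(a+np.pi/2)%np.pi-np.pi/2
        u=np.array([np.cos(a),np.sin(a)]);v=np.array([-u[1],u[0]])
        A=q[:,:2]@u;B=q[:,:2]@v
        lo=np.percentile(A,1),np.percentile(A,99);lb=np.percentile(B,1),np.percentile(B,99)
        top=q[q[:,2]>0.058]
        tb=np.percentile(top[:,:2]@v,[2,98]) if len(top)>10 else (0,0)
        tt=np.percentile(top[:,:2]@u,[2,98]) if len(top)>10 else (0,0)
        cen=u*np.mean(lo)+v*np.mean(lb); tc=u*np.mean(tt)+v*np.mean(tb)
        out.append((cen,a,lo[1]-lo[0],lb[1]-lb[0],tt[1]-tt[0],tb[1]-tb[0],tc))
        print("pk",st[i][:4],"c",np.round(cen,4),"tabc",np.round(tc,4),"ang",round(a,3),"L %.1f T %.1f tabL %.1f tabT %.1f"%tuple(1000*np.array(out[-1][2:6])),"zmax",round(np.nanmax(q[:,2]),4),"foot z",np.round(np.median(q[q[:,2]<.04][:,2]),4))
    return out
E
python3 - <<'E'
from h import *
for n in ("w1","w2","w3"):
    print(n); packers(dict(np.load(n+".npz")))
E
```

```text
w1
pk [272  27  67  40] c [ 0.4691 -0.132 ] tabc [ 0.4696 -0.1319] ang -0.017 L 72.5 T 29.9 tabL 27.9 tabT 23.2 zmax 0.066 foot z 0.0277
pk [285 175  62  40] c [ 0.4883 -0.299 ] tabc [ 0.4886 -0.2991] ang 0.226 L 72.1 T 34.7 tabL 28.3 tabT 28.8 zmax 0.0664 foot z 0.0276
w2
pk [277  25  65  33] c [0.4784 0.0464] tabc [0.4785 0.046 ] ang -0.251 L 71.3 T 13.9 tabL 26.8 tabT 8.1 zmax 0.0663 foot z 0.0277
pk [270 114  64  26] c [ 0.4678 -0.0455] tabc [ 0.4679 -0.045 ] ang 0.055 L 73.0 T 25.3 tabL 28.6 tabT 21.1 zmax 0.0658 foot z 0.0279
pk [276 181  59  32] c [ 0.4697 -0.1295] tabc [ 0.4698 -0.1292] ang -0.009 L 72.5 T 31.4 tabL 28.7 tabT 24.3 zmax 0.0653 foot z 0.0276
w3
pk [275  98  63  17] c [0.4783 0.1313] tabc [0.478  0.1319] ang -0.022 L 72.7 T 17.0 tabL 29.6 tabT 11.2 zmax 0.066 foot z 0.0279
pk [279 164  60  25] c [0.4786 0.0483] tabc [0.4785 0.0482] ang -0.242 L 72.0 T 15.6 tabL 28.1 tabT 9.7 zmax 0.0656 foot z 0.0276
```

Call:
{"fn": "play_rows", "kwargs": {
  "targets": "-2 6 0 0 0 0 1;-2 6 0 0 0 0 1;-2 6 0 0 0 0.03 1;0 0 0 0 0 0 1"
}}

```text
time: 2.92
position: [0.6637, -0.0472, 0.3924]
tool_rot: [2.307, 2.129, -0.026]
ft_force: [-0.5, -0.0, -0.6]
grip_width: 1.002
```

```bash
python3 - <<'E'
from h import *
im=grab("wrist","w4"); np.savez("w4.npz",**im)
show()
E
```

```text
t 2.98 pos [ 0.6622 -0.0458  0.3936] yawY -0.0787 z [-0.01  -0.013 -1.   ] grip 0.999 F [-1.2 -0.5 -0.3] q7 -0.24
```

View pics/w4.png

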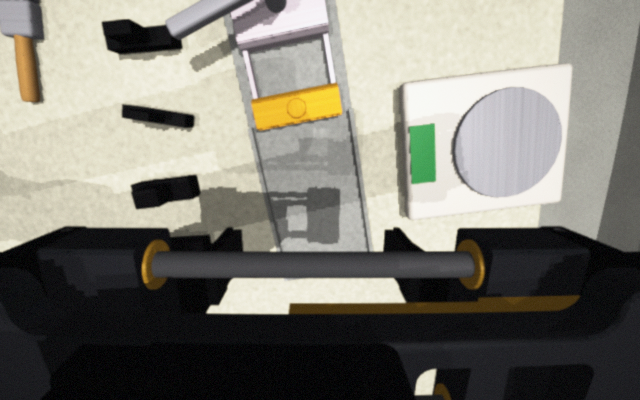

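```bash
cat > carr.py <<'E'
from h import *
def fit(im):
    P=cloud(im);hsv=cv2.cvtColor(im["pixels"],cv2.COLOR_BGR2HSV)
    reg=(P[...,0]>.52)&(P[...,0]<.8)&(P[...,1]>-.25)&(P[...,1]<.22)
    br=reg&(hsv[...,0]>12)&(hsv[...,0]<30)&(hsv[...,1]>120)&(hsv[...,2]>90)&(P[...,2]>0.02)
    n,l,st,c=cv2.connectedComponentsWithStats(br.astype(np.uint8)); i=1+np.argmax(st[1:,4])
    q=P[l==i]; print("brass z pct",np.round(np.percentile(q[:,2],[5,50,95]),4))
    q=q[q[:,2]>np.percentile(q[:,2],50)-.004]
    r=cv2.minAreaRect((q[:,:2]*1000).astype(np.float32));print("brass rect",np.round(r,3))
    a=np.radians(r[2]); a=a if r[1][0]>r[1][1] else a+np.pi/2; a=(a+np.pi/2)%np.pi-np.pi/2
    print("carrier x angle (brass)",round(a,4))
    # plate/wall outline
    w=reg&(P[...,2]>0.0035)&(P[...,2]<0.06)
    n,l,st,c=cv2.connectedComponentsWithStats(w.astype(np.uint8)); i=1+np.argmax(st[1:,4])
    q2=P[l==i]; r2=cv2.minAreaRect((q2[:,:2]*1000).astype(np.float32)); print("outline",np.round(r2,3))
    return q,P,reg,hsv
E
python3 - <<'E'
from carr import *
for n in ("w2","w3","w4","top0","scene0"):
    print(n)
    im=dict(np.load(n+".npz"))
    q,P,reg,hsv=fit(im)
    # profile along carrier y near x centre
    a=0.0
E
```

```text
w2
brass z pct [0.0259 0.0339 0.0398]Traceback (most recent call last):
  File "<stdin>", line 5, in <module>
  File "carr.py", line 9, in fit
    r=cv2.minAreaRect((q[:,:2]*1000).astype(np.float32));print("brass rect",np.round(r,3))
                                                                            ~~~~~~~~^^^^^
    return _wrapfunc(a, 'round', decimals=decimals, out=out)
    return _wrapit(obj, method, *args, **kwds)
    conv = _array_converter(obj)
ValueError: setting an array element with a sequence. The requested array has an inhomogeneous shape after 1 dimensions. The detected shape was (3,) + inhomogeneous part.
```

```bash
sed -i 's/np.round(r,3))/r)/; s/np.round(r2,3))/r2)/' carr.py
python3 - <<'E'
from carr import *
for n in ("w2","w3","w4","top0"):
    print(n)
    im=dict(np.load(n+".npz"))
    q,P,reg,hsv=fit(im)
# profile along carrier y in w4
im=dict(np.load("w4.npz"));P=cloud(im)
v,u=np.mgrid[0:400,0:640]
a=0.08
for r in range(0,140,4):
    print(r,[tuple(np.round(P[r,c]*1000).astype(int)) for c in (275,290,305)])
E
```

```text
w2
brass z pct [0.0259 0.0339 0.0398]
brass rect ((648.5535278320312, 42.46699142456055), (100.73450469970703, 32.45781707763672), 5.9826250076293945)
carrier x angle (brass) 0.1044
outline ((657.5855712890625, -39.527679443359375), (132.16513061523438, 288.9849548339844), 5.949463844299316)
w3
brass z pct [0.0272 0.0338 0.0399]
brass rect ((648.8980712890625, 42.77615737915039), (100.08641815185547, 33.43324279785156), 5.573940753936768)
carrier x angle (brass) 0.0973
outline ((648.590087890625, 52.0123291015625), (131.59619140625, 244.92955017089844), 6.022618770599365)
w4
brass z pct [0.0266 0.0338 0.0397]
brass rect ((648.6109619140625, 42.89882278442383), (100.26421356201172, 32.820526123046875), 6.088531970977783)
carrier x angle (brass) 0.1063
outline ((653.4650268554688, -0.9088134765625), (130.7970733642578, 323.1639404296875), 5.888319969177246)
top0
brass z pct [0.0288 0.0341 0.0405]
brass rect ((650.5238037109375, 42.00961685180664), (98.71964263916016, 32.585975646972656), 6.005383491516113)
carrier x angle (brass) 0.1048
outline ((658.5843505859375, -3.422088623046875),
[... 4340 characters left out ...]
, (np.int64(640), np.int64(28), np.int64(34)), (np.int64(657), np.int64(27), np.int64(26))]
124 [(np.int64(623), np.int64(25), np.int64(33)), (np.int64(639), np.int64(24), np.int64(25)), (np.int64(656), np.int64(22), np.int64(6))]
128 [(np.int64(618), np.int64(21), np.int64(5)), (np.int64(637), np.int64(19), np.int64(5)), (np.int64(656), np.int64(18), np.int64(6))]
132 [(np.int64(618), np.int64(16), np.int64(6)), (np.int64(637), np.int64(14), np.int64(6)), (np.int64(655), np.int64(13), np.int64(6))]
136 [(np.int64(617), np.int64(11), np.int64(5)), (np.int64(636), np.int64(9), np.int64(6)), (np.int64(655), np.int64(8), np.int64(4))]<stdin>:11: RuntimeWarning: invalid value encountered in cast
```

```bash
python3 - <<'E'
from carr import *
a=0.104; ex=np.array([np.cos(a),np.sin(a)]);ey=np.array([-ex[1],ex[0]])
for n in ("w2","w3","w4","top0"):
    im=dict(np.load(n+".npz"));P=cloud(im)
    xy=P[...,:2]; X=xy@ex*1000;Y=xy@ey*1000;Z=P[...,2]*1000
    # plate edges in x': points z>3.5 in y' band of bay/gap
    out=[]
    for lo,hi in ((-180,-100),(-100,-20),(0,60)):
        b=(Y>lo)&(Y<hi)&(Z>3.5)&(Z<22)&(X>560)&(X<760)
        if b.sum()>200: out.append((lo,np.round(np.percentile(X[b],[0.5,99.5]),1)))
    print(n,"x' edges",out)
    xc=655
    band=(abs(X-xc)<30)
    s=[]
    # median z vs Y
    for y in np.arange(-60,70,3):
        b=band&(abs(Y-y)<1.5)&(Z<60)
        if b.sum()>3: s.append((int(y),round(float(np.median(Z[b])),1)))
    print(s)
    b=band&(Z>9)&(Z<24)&(Y>0)&(Y<70); h=np.histogram(Y[b],bins=np.arange(0,70,2)); print("side pts",[(int(e),int(c)) for e,c in zip(h[1],h[0]) if c])
    b=(abs(X-xc)<40)&(Z>9)&(Z<20)&(Y<-10); h=np.histogram(Y[b],bins=np.arange(-300,0,2)); print("side pts",[(int(e),int(c)) for e,c in zip(h[1],h[0]) if c])
E
```

```text
w2 x' edges [(-180, array([585.1, 714.5])), (-100, array([584.4, 714.6])), (0, array([585.2, 713.9]))]
[(-60, 6.1), (-57, 6.1), (-54, 5.9), (-51, 6.2), (-48, 6.1), (-45, 6.0), (-42, 23.7), (-39, 33.8), (-36, 34.3), (-33, 34.3), (-30, 34.7), (-27, 34.7), (-24, 34.8), (-21, 34.6), (-18, 34.3), (-15, 34.2), (-12, 33.7), (-9, 30.9), (-6, 27.1), (0, 6.2), (3, 6.1), (6, 6.2), (9, 5.9), (12, 6.1), (15, 5.8), (18, 5.9), (21, 6.1), (24, 6.1), (27, 6.0), (30, 5.8)]
side pts []
side pts [(-252, 56), (-250, 84), (-248, 156), (-246, 19), (-240, 1), (-44, 91), (-42, 6)]
w3 x' edges [(-180, array([585.5, 713. ])), (-100, array([585. , 715.1])), (0, array([585.2, 714. ]))]
[(-60, 5.8), (-57, 5.8), (-54, 6.0), (-51, 5.7), (-48, 5.8), (-42, 33.4), (-39, 33.8), (-36, 34.2), (-33, 34.4), (-30, 34.6), (-27, 34.7), (-24, 34.7), (-21, 34.5), (-18, 34.1), (-15, 34.1), (-12, 33.7), (-9, 30.3), (-6, 12.3), (-3, 5.9), (0, 5.9), (3, 6.0), (6, 6.0), (9, 6.0), (12, 6.0), (15, 5.9), (18, 6.0), (21, 5.8), (24, 5.9), (27, 6.0), (30, 5.9), (33, 5.9), (36, 6.0), (39, 5.9), (42, 5.8), (45, 5.8), (48, 27.4), (51, 32.7),
[... 2022 characters left out ...]
), (-176, 4), (-174, 1), (-172, 3), (-170, 1), (-168, 2), (-166, 3), (-164, 1), (-162, 2), (-160, 4), (-158, 3), (-156, 4), (-154, 4), (-152, 7), (-150, 4), (-148, 2), (-146, 4), (-144, 8), (-142, 2), (-140, 3), (-138, 5), (-136, 4), (-134, 3), (-132, 2), (-130, 3), (-128, 3), (-124, 2), (-122, 3), (-120, 3), (-118, 3), (-116, 5), (-114, 2), (-112, 5), (-110, 4), (-108, 4), (-106, 4), (-104, 4), (-102, 5), (-100, 2), (-98, 1), (-96, 3), (-94, 5), (-92, 4), (-90, 1), (-88, 2), (-86, 5), (-84, 2), (-82, 2), (-80, 4), (-78, 3), (-76, 6), (-74, 3), (-72, 2), (-70, 5), (-68, 4), (-66, 3), (-64, 5), (-62, 4), (-60, 1), (-58, 6), (-56, 2), (-54, 5), (-52, 8), (-50, 4), (-48, 3), (-46, 2), (-44, 1)]
```

Call:
{"fn": "play_rows", "kwargs": {
  "targets": "6 -2.5 0 0 0 0 1;6 -2.5 0 0 0 0 1;6 -2.5 0 0 0 0 1;6 -2.5 0 0 0 0 1;5 -2.5 0 0 0 0 1;0 0 0 0 0 0 1"
}}

```text
time: 3.72
position: [0.558, 0.2467, 0.3905]
tool_rot: [2.316, 2.107, -0.032]
ft_force: [0.1, -0.5, 0.1]
grip_width: 0.996
```

```bash
python3 - <<'E'
from h import *
im=grab("wrist","w5"); np.savez("w5.npz",**im)
show()
E
```

```text
t 3.77 pos [0.5598 0.2436 0.3904] yawY -0.0989 z [-0.007 -0.024 -1.   ] grip 0.996 F [-0.3 -1.3 -0.4] q7 -0.74
```

View pics/w5.png

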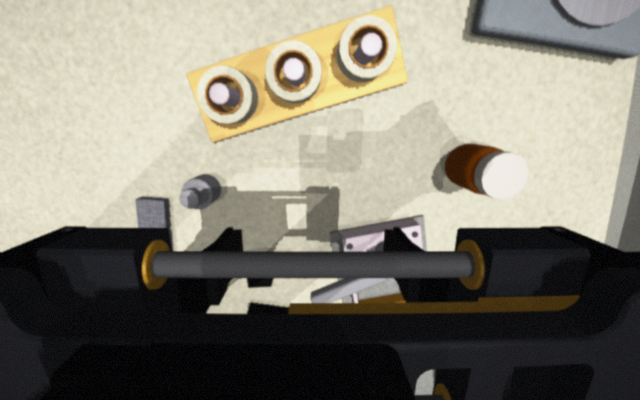

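```bash
cat >> h.py <<'E'
def rolls(im,z0=0.05,reg=(.40,.72,.28,.46)):
    P=cloud(im)
    m=(abs(P[...,2]-z0)<0.006)&(P[...,0]>reg[0])&(P[...,0]<reg[1])&(P[...,1]>reg[2])&(P[...,1]<reg[3])&(im["pixels"].min(2)>60)
    n,l,st,c=cv2.connectedComponentsWithStats(m.astype(np.uint8))
    for i in range(1,n):
        if st[i,4]<150: continue
        q=P[l==i]; (x,y),r=cv2.minEnclosingCircle((q[:,:2]*1000).astype(np.float32))
        el=cv2.fitEllipse((q[:,:2]*1000).astype(np.float32))
        A=np.c_[2*q[:,:2],np.ones(len(q))]
        d=np.hypot(q[:,0]-x/1000,q[:,1]-y/1000)
        print("roll",st[i],np.round((x,y,r),1),"mean",np.round(q[:,:2].mean(0)*1000,1),"z",np.round(np.median(q[:,2]),4))
E
python3 - <<'E'
from h import *
im=dict(np.load("w5.npz"))
rolls(im)
P=cloud(im)
m=(P[...,2]>.057)&(P[...,2]<.07)&(P[...,1]>.3)&(P[...,1]<.46)&(P[...,0]<.7)
n,l,st,c=cv2.connectedComponentsWithStats(m.astype(np.uint8))
for i in range(1,n):
    if st[i,4]>20: print("spindle",st[i],np.round(P[l==i].mean(0),4))
E
```

```text
roll [ 338   15   59   63 1768] [625.6 384.5  30.1] mean [624.1 384.6] z 0.0499
roll [ 265   39   56   62 1671] [545.9 369.   30.1] mean [546.5 369.1] z 0.0497
roll [ 197   65   56   59 1599] [470.5 352.2  30.1] mean [472.2 352.8] z 0.0497
spindle [360  32  21  25 407] [0.6253 0.3834 0.0633]
spindle [283  58  21  23 376] [0.5477 0.3678 0.0633]
spindle [208  83  23  21 370] [0.4701 0.3525 0.0629]
```

```bash
python3 - <<'E'
from h import *
show((0.545,0.369,0.30),0.9)
E
```

```text
t 3.77 pos [0.5598 0.2436 0.3904] yawY -0.0989 z [-0.007 -0.024 -1.   ] grip 0.996 F [-0.3 -1.3 -0.4] q7 -0.74
shift cm [12.55 -2.66  8.74]
turn [-0.017   0.02   -0.9988]
```

Call:
{"fn": "play_rows", "kwargs": {
  "targets": "2 1 0 0 0 -0.166 1;2 1 0 0.02 -0.02 -0.166 1;2 1 0 0 0 -0.166 1;2 1 0 0 0 -0.166 1;2 1 0 0 0 -0.166 1;2 1 0 0 0 -0.166 1;0 0 0 0 0 0 1"
}}

```text
time: 4.65
position: [0.5877, 0.3524, 0.3837]
tool_rot: [1.035, 2.96, -0.108]
ft_force: [0.8, -0.3, -0.4]
grip_width: 0.999
```

```bash
python3 - <<'E'
from h import *
show((0.545,0.369,0.30),0.9)
E
```

```text
t 4.65 pos [0.5877 0.3524 0.3837] yawY 0.8969 z [-0.019 -0.066 -0.998] grip 0.999 F [ 0.8 -0.3 -0.4] q7 0.01
shift cm [ 4.6  -0.83  8.32]
turn [-0.0637  0.0266 -0.0022]
```

Call:
{"fn": "play_rows", "kwargs": {
  "targets": "2 0 2 -0.064 0.027 0 1;2 -0.5 2 0 0 0 1;0 0 0 0 0 0 1"
}}

```text
time: 5.03
position: [0.5574, 0.3638, 0.3423]
tool_rot: [1.067, 2.948, -0.004]
ft_force: [0.7, 0.5, -0.2]
grip_width: 0.998
```

```bash
python3 - <<'E'
from h import *
show((0.545,0.369,0.201),0.9)
E
```

```text
t 5.03 pos [0.5574 0.3638 0.3423] yawY 0.8764 z [ 0.005 -0.004 -1.   ] grip 0.998 F [ 0.7  0.5 -0.2] q7 -0.05
shift cm [ 1.38 -0.39 14.12]
turn [-0.0004  0.0065 -0.0236]
```

Call:
{"fn": "play_rows", "kwargs": {
  "targets": "1.35 -0.4 2 0 0 -0.02 1;0 0 4 0 0 0 1;0 0 3 0 0 0 1;0 0 2 0 0 0 1;0 0 0 0 0 0 1",
  "newtons": 15
}}

```text
time: 5.65
position: [0.5563, 0.3586, 0.2346]
tool_rot: [1.068, 2.933, -0.004]
ft_force: [0.1, 0.2, 0.2]
grip_width: 1.0
```

```bash
python3 - <<'E'
from h import *
show((0.545,0.369,0.201),0.9)
E
```

```text
t 5.65 pos [0.5563 0.3586 0.2346] yawY 0.8724 z [ 0.018 -0.01  -1.   ] grip 1.0 F [0.1 0.2 0.2] q7 -0.11
shift cm [1.6  0.05 3.33]
turn [ 0.004   0.0201 -0.0276]
```

Call:
{"fn": "play_rows", "kwargs": {
  "targets": "1.6 0 0 0 0.02 -0.02 1;0 0 0 0 0 0 1;0 0 0 0 0 0 1"
}}

```text
time: 6.02
position: [0.5444, 0.3704, 0.2379]
tool_rot: [1.044, 2.96, 0.013]
ft_force: [0.3, 0.4, 0.5]
grip_width: 1.002
```

```bash
python3 - <<'E'
from h import *
show((0.545,0.369,0.201),0.9)
E
```

```text
t 6.03 pos [0.5444 0.3704 0.2379] yawY 0.8928 z [ 0.006  0.007 -1.   ] grip 1.002 F [0.3 0.4 0.5] q7 -0.11
shift cm [-0.13 -0.1   3.69]
turn [ 0.0089  0.0004 -0.0072]
```

Call:
{"fn": "play_rows", "kwargs": {
  "targets": "0 -0.1 1.5 0.005 0 0 1;0 0 1.5 0 0 0 1;0 0 0.8 0 0 0 1;0 0 0 0 0 0 1"
}}

```text
time: 6.52
position: [0.5438, 0.3695, 0.1967]
tool_rot: [1.044, 2.961, 0.004]
ft_force: [0.9, -0.1, -0.7]
grip_width: 1.003
```

```bash
python3 - <<'E'
from h import *
show((0.545,0.369,0.201),0.9)
E
```

```text
t 6.53 pos [0.5438 0.3695 0.1967] yawY 0.8927 z [ 0.002  0.002 -1.   ] grip 1.003 F [ 0.9 -0.1 -0.7] q7 -0.13
shift cm [-0.12  0.04 -0.43]
turn [ 0.0027  0.0007 -0.0073]
```

Call:
{"fn": "play_rows", "kwargs": {
  "targets": "0 0 -0.4 0 0 0 0.6;0 0 0 0 0 0 -1;0 0 0 0 0 0 -1;0 0 0 0 0 0 -1;0 0 0 0 0 0 -1"
}}

```text
time: 7.15
position: [0.5441, 0.3697, 0.202]
tool_rot: [1.044, 2.96, 0.006]
ft_force: [0.0, 0.7, -1.1]
grip_width: 0.698
```

Call:
{"fn": "play_rows", "kwargs": {
  "targets": "0 0 -2 0 0 0 -1;0 0 -4 0 0 0 -1;0 0 -4 0 0 0 -1;0 0 -3 0 0 0 -1;0 0 0 0 0 0 -1"
}}

```text
time: 7.78
position: [0.5432, 0.3701, 0.341]
tool_rot: [1.042, 2.96, 0.01]
ft_force: [-0.5, -0.1, -0.9]
grip_width: 0.692
```

```bash
python3 - <<'E'
from h import *
show((0.6686,-0.1443,0.330),0.9)
E
```

```text
t 7.78 pos [0.5432 0.3701 0.341 ] yawY 0.8938 z [ 0.006  0.005 -1.   ] grip 0.692 F [-0.5 -0.1 -0.9] q7 -0.05
shift cm [-42.   -32.24   0.93]
turn [ 0.007   0.0015 -0.0062]
```

Call:
{"fn": "play_rows", "kwargs": {
  "targets": "-3 -2.3 0 0 0 0 -1;-4.7 -3.6 0 0 0 0 -1;-4.7 -3.6 0 0 0 0 -1;-4.7 -3.6 0 0 0 0 -1;-4.7 -3.6 0 0 0 0 -1;-4.7 -3.6 0 0 0 0 -1;-3 -2.3 0 0 0 0 -1;0 0 0 0 0 0 -1"
}}

```text
time: 8.78
position: [0.6318, -0.0022, 0.3341]
tool_rot: [-1.037, -2.963, -0.005]
ft_force: [-0.3, 0.3, -0.7]
grip_width: 0.694
```

```bash
python3 - <<'E'
from h import *
show((0.6686,-0.1443,0.300),0.9)
E
```

```text
t 8.78 pos [ 0.6318 -0.0022  0.3341] yawY 0.8973 z [-0.002  0.004 -1.   ] grip 0.694 F [-0.3  0.3 -0.7] q7 0.58
shift cm [-11.75  -8.82   3.34]
turn [ 0.0022 -0.0037 -0.0026]
```

Call:
{"fn": "play_rows", "kwargs": {
  "targets": "-4 -3 1 0 0 0 -1;-4.4 -3.3 1 0 0 0 -1;-3.2 -2.4 1 0 0 0 -1;0 0 0 0 0 0 -1;0 0 0 0 0 0 -1"
}}

```text
time: 9.4
position: [0.6683, -0.1372, 0.3004]
tool_rot: [-1.02, -2.963, -0.013]
ft_force: [0.4, 0.7, -0.4]
grip_width: 0.688
```

```bash
python3 - <<'E'
from h import *
show((0.6686,-0.1443,0.196),0.9)
E
```

```text
t 9.4 pos [ 0.6683 -0.1372  0.3004] yawY 0.908 z [-0.005  0.01  -1.   ] grip 0.688 F [ 0.4  0.7 -0.4] q7 0.77
shift cm [-0.56 -0.6  10.43]
turn [ 0.0051 -0.0099  0.008 ]
```

Call:
{"fn": "play_rows", "kwargs": {
  "targets": "-0.5 -0.6 2 0.005 -0.01 0.01 -1;0 0 2 0 0 0 -1;0 0 2 0 0 0 -1;0 0 1.5 0 0 0 -1;0 0 0 0 0 0 -1"
}}

```text
time: 10.02
position: [0.6674, -0.1401, 0.2187]
tool_rot: [-1.027, -2.966, -0.0]
ft_force: [0.0, -0.1, -0.6]
grip_width: 0.696
```

```bash
python3 - <<'E'
from h import *
show((0.6686,-0.1443,0.196),0.9)
E
```

```text
t 10.03 pos [ 0.6674 -0.1401  0.2187] yawY 0.9043 z [-0.002  0.001 -1.   ] grip 0.696 F [ 0.  -0.1 -0.6] q7 0.73
shift cm [-0.36 -0.26  2.27]
turn [-0.0006 -0.0025  0.0043]
```

Call:
{"fn": "play_rows", "kwargs": {
  "targets": "0 0 0 0 0 0.16 -1;0 0 0 0 0 0.16 -1;0 0 0 0 0 0.16 -1;0 0 0 0 0 0.16 -1;0 0 0 0 0 0.16 -1;0 0 0 0 0 0 -1"
}}

```text
time: 10.78
position: [0.6693, -0.1392, 0.2219]
tool_rot: [2.129, 2.308, 0.006]
ft_force: [0.5, -0.1, -1.3]
grip_width: 0.697
```

```bash
python3 - <<'E'
from h import *
show((0.6686,-0.1443,0.196),0.104)
E
```

```text
t 10.78 pos [ 0.6693 -0.1392  0.2219] yawY 0.0807 z [ 0.004  0.002 -1.   ] grip 0.697 F [ 0.5 -0.1 -1.3] q7 -0.02
shift cm [-0.51 -0.12  2.59]
turn [ 0.0036 -0.0013 -0.0233]
```

Call:
{"fn": "play_rows", "kwargs": {
  "targets": "-0.5 -0.1 1 0 0 -0.02 -1;0 0 1 0 0 0 -1;0 0 0.4 0 0 0 -1;0 0 0 0 0 0 -1"
}}

```text
time: 11.28
position: [0.6688, -0.1449, 0.1959]
tool_rot: [2.098, 2.337, 0.006]
ft_force: [0.2, -1.2, 0.6]
grip_width: 0.695
```

```bash
python3 - <<'E'
from h import *
show((0.6686,-0.1443,0.196),0.104)
E
```

```text
t 11.28 pos [ 0.6688 -0.1449  0.1959] yawY 0.1076 z [ 0.003  0.002 -1.   ] grip 0.695 F [ 0.2 -1.2  0.6] q7 0.0
shift cm [ 0.06 -0.01 -0.01]
turn [ 0.0037 -0.0017  0.0036]
```

Call:
{"fn": "play_rows", "kwargs": {
  "targets": "0 0 0 0 0 0 0.75;0 0 0 0 0 0 0.75;0 0 0 0 0 0 0.75;0 0 -2 0 0 0 0.75;0 0 -4 0 0 0 0.75;0 0 -4 0 0 0 1;0 0 -3 0 0 0 1;0 0 0 0 0 0 1"
}}

```text
time: 12.28
position: [0.669, -0.144, 0.3374]
tool_rot: [2.092, 2.335, 0.012]
ft_force: [-0.0, 0.6, 0.4]
grip_width: 0.993
```

```bash
python3 - <<'E'
from h import *
show((0.6253,0.3845,0.33),0.9)
im=grab("wrist","w6");
rolls(im,z0=0.044,reg=(.55,.75,-.25,.05))
E
```

```text
t 12.28 pos [ 0.669  -0.144   0.3374] yawY 0.1094 z [ 0.01   0.001 -1.   ] grip 0.993 F [-0.   0.6  0.4] q7 0.06
shift cm [53.01  1.42  0.76]
turn [ 0.0096  0.0039 -0.7906]
roll [ 280  171   60   59 1555] [ 669.5 -145.7   29.9] mean [ 668.9 -143.4] z 0.0436
```

View pics/w6.png

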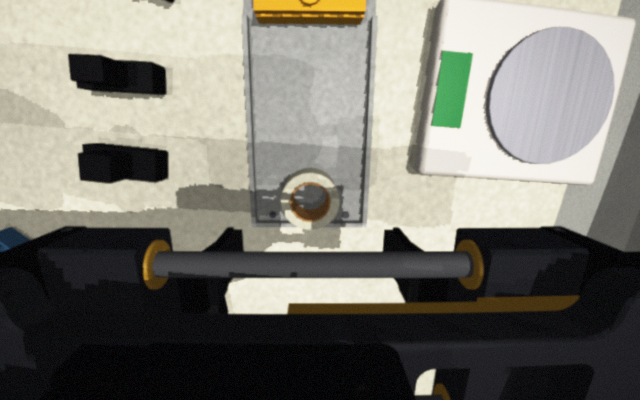

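Call:
{"fn": "play_rows", "kwargs": {
  "targets": "4 0 0 0.01 0 0 1;6 0.2 0 0 0 0 1;6 0.2 0 0 0 0 1;6 0.2 0 0 0 0 1;6 0.2 0 0 0 0 1;6 0.2 0 0 0 0 1;6 0.2 0 0 0 0 1;6 0.2 0 0 0 0 1;4 0 0 0 0 0 1;0 0 0 0 0 -0.16 1;0 0 0 0 0 -0.16 1;0 0 0 0 0 -0.16 1;0 0 0 0 0 -0.16 1;0 0 0 0 0 -0.16 1;0 0 0 0 0 0 1"
}}

```text
time: 14.2
position: [0.6217, 0.3664, 0.3139]
tool_rot: [-0.974, -2.959, 0.032]
ft_force: [-0.1, -0.0, -1.0]
grip_width: 1.002
```

```bash
python3 - <<'E'
from h import *
show((0.6253,0.3845,0.24),0.9)
E
```

```text
t 14.2 pos [0.6217 0.3664 0.3139] yawY 0.935 z [-0.032 -0.011 -0.999] grip 1.002 F [-0.1 -0.  -1. ] q7 0.04
shift cm [0.64 1.87 7.36]
turn [-0.0279 -0.0185  0.0347]
```

Call:
{"fn": "play_rows", "kwargs": {
  "targets": "0.6 1.8 1 -0.028 -0.018 0.03 1;0 0 2 0 0 0 1;0 0 2 0 0 0 1;0 0 0 0 0 0 1"
}}

```text
time: 14.7
position: [0.6268, 0.3825, 0.2577]
tool_rot: [-1.039, -2.962, 0.008]
ft_force: [0.1, -0.5, 0.4]
grip_width: 1.0
```

```bash
python3 - <<'E'
from h import *
show((0.6253,0.3845,0.202),0.9)
E
```

```text
t 14.7 pos [0.6268 0.3825 0.2577] yawY 0.8962 z [-0.005 -0.004 -1.   ] grip 1.0 F [ 0.1 -0.5  0.4] q7 -0.03
shift cm [0.24 0.1  5.57]
turn [-0.006  -0.001  -0.0038]
```

Call:
{"fn": "play_rows", "kwargs": {
  "targets": "0.2 0.1 1.5 0 0 0 1;0 0 1.5 0 0 0 1;0 0 1.5 0 0 0 1;0 0 0.7 0 0 0 1;0 0 0 0 0 0 1"
}}

```text
time: 15.32
position: [0.626, 0.3835, 0.2021]
tool_rot: [-1.041, -2.961, 0.009]
ft_force: [0.5, 0.6, 0.5]
grip_width: 0.998
```

```bash
python3 - <<'E'
from h import *
show((0.6253,0.3845,0.202),0.9)
E
```

```text
t 15.32 pos [0.626  0.3835 0.2021] yawY 0.8946 z [-0.005 -0.004 -1.   ] grip 0.998 F [0.5 0.6 0.5] q7 -0.06
shift cm [0.12 0.03 0.01]
turn [-0.0064 -0.0009 -0.0054]
```

Call:
{"fn": "play_rows", "kwargs": {
  "targets": "0 0 0 0 0 0 -1;0 0 0 0 0 0 -1;0 0 0 0 0 0 -1;0 0 0 0 0 0 -1;0 0 -2 0 0 0 -1;0 0 -4 0 0 0 -1;0 0 -4 0 0 0 -1;0 0 -3.5 0 0 0 -1;0 0 0 0 0 0.16 -1;0 0 0 0 0 0.16 -1;0 0 0 0 0 0.16 -1;0 0 0 0 0 0.16 -1;0 0 0 0 0 0.16 -1;0 0 0 0 0 0 -1"
}}

```text
time: 17.08
position: [0.625, 0.3865, 0.3594]
tool_rot: [2.138, 2.3, 0.015]
ft_force: [-0.4, 0.1, -1.2]
grip_width: 0.694
```

```bash
python3 - <<'E'
from h import *
show((0.6615,-0.0767,0.32),0.104)
E
```

```text
t 17.07 pos [0.625  0.3865 0.3594] yawY 0.073 z [ 0.007  0.006 -1.   ] grip 0.694 F [-0.4  0.1 -1.2] q7 -0.77
shift cm [-46.48   0.23   3.68]
turn [ 0.0077 -0.0055 -0.0309]
```

Call:
{"fn": "play_rows", "kwargs": {
  "targets": "-4 0 0 0.008 -0.005 -0.03 -1;-6 0.1 0.3 0 0 0 -1;-6 0 0.3 0 0 0 -1;-6 0 0.3 0 0 0 -1;-6 0 0.3 0 0 0 -1;-6 0 0.3 0 0 0 -1;-6 0 0.3 0 0 0 -1;-5 0 0.3 0 0 0 -1;-2 0 0 0 0 0 -1;0 0 0 0 0 0 -1"
}}

```text
time: 18.32
position: [0.6816, -0.09, 0.3439]
tool_rot: [2.054, 2.374, 0.013]
ft_force: [0.5, 0.7, -0.9]
grip_width: 0.692
```

```bash
python3 - <<'E'
from h import *
show((0.6615,-0.0767,0.24),0.104)
E
```

```text
t 18.32 pos [ 0.6816 -0.09    0.3439] yawY 0.1441 z [ 0.007  0.005 -1.   ] grip 0.692 F [ 0.5  0.7 -0.9] q7 0.0
shift cm [ 1.57 -1.87 10.38]
turn [ 0.0077 -0.0038  0.0401]
```

Call:
{"fn": "play_rows", "kwargs": {
  "targets": "1.5 -1.8 1 0.007 -0.004 0.04 -1;0 0 3 0 0 0 -1;0 0 3 0 0 0 -1;0 0 2 0 0 0 -1;0 0 0 0 0 0 -1;0 0 0 0 0 0 -1"
}}

```text
time: 19.08
position: [0.6619, -0.0603, 0.2567]
tool_rot: [2.075, 2.358, 0.016]
ft_force: [0.4, -0.3, -0.8]
grip_width: 0.694
```

```bash
python3 - <<'E'
from h import *
show((0.6615,-0.0767,0.196),0.104)
E
```

```text
t 19.07 pos [ 0.6619 -0.0603  0.2567] yawY 0.1273 z [ 0.007  0.008 -1.   ] grip 0.694 F [ 0.4 -0.3 -0.8] q7 -0.08
shift cm [-1.67 -0.29  6.05]
turn [ 0.0077 -0.0067  0.0234]
```

Call:
{"fn": "play_rows", "kwargs": {
  "targets": "-1.6 -0.3 0 0.007 -0.006 0.023 -1;0 0 0 0 0 0 -1;0 0 1.5 0 0 0 -1;0 0 1.5 0 0 0 -1;0 0 1.2 0 0 0 -1;0 0 0 0 0 0 -1"
}}

```text
time: 19.82
position: [0.6614, -0.0786, 0.213]
tool_rot: [2.105, 2.33, 0.002]
ft_force: [0.4, -0.0, -1.3]
grip_width: 0.694
```

```bash
python3 - <<'E'
from h import *
show((0.6615,-0.0767,0.196),0.104)
E
```

```text
t 19.82 pos [ 0.6614 -0.0786  0.213 ] yawY 0.1012 z [ 0.002 -0.    -1.   ] grip 0.694 F [ 0.4 -0.  -1.3] q7 -0.11
shift cm [0.19 0.03 1.7 ]
turn [ 0.002   0.0006 -0.0028]
```

Call:
{"fn": "play_rows", "kwargs": {
  "targets": "0.2 0 1 0 0 0 -1;0 0 0.6 0 0 0 -1;0 0 0 0 0 0 -1;0 0 0 0 0 0 -1"
}}

```text
time: 20.32
position: [0.6617, -0.0757, 0.1974]
tool_rot: [2.104, 2.33, 0.003]
ft_force: [-1.5, -0.4, -0.2]
grip_width: 0.694
```

```bash
python3 - <<'E'
from h import *
show((0.6615,-0.0767,0.196),0.104)
E
```

```text
t 20.32 pos [ 0.6617 -0.0757  0.1974] yawY 0.102 z [ 0.003 -0.001 -1.   ] grip 0.694 F [-1.5 -0.4 -0.2] q7 -0.12
shift cm [-0.1  -0.03  0.14]
turn [ 0.0029  0.0008 -0.002 ]
```

Release, lift, and head for the third roll at (0.4705, 0.3525).

Call:
{"fn": "play_rows", "kwargs": {
  "targets": "0 0 0.1 0 0 0 -1;0 0 0 0 0 0 0.75;0 0 0 0 0 0 0.75;0 0 0 0 0 0 0.75;0 0 -2 0 0 0 0.75;0 0 -4 0 0 0 0.75;0 0 -4 0 0 0 1;0 0 -3 0 0 0 1;0 0 0 0 0 0 1"
}}

```text
time: 21.45
position: [0.6618, -0.0749, 0.3365]
tool_rot: [2.1, 2.328, 0.008]
ft_force: [-0.3, -0.1, 0.1]
grip_width: 0.992
```

```bash
python3 - <<'E'
from h import *
show((0.4705,0.3525,0.33),0.9)
im=grab("wrist","w7");
rolls(im,z0=0.044,reg=(.55,.75,-.25,.05))
E
```

```text
t 21.45 pos [ 0.6618 -0.0749  0.3365] yawY 0.1027 z [ 0.008 -0.    -1.   ] grip 0.992 F [-0.3 -0.1  0.1] q7 -0.05
shift cm [ 44.48 -14.65   0.47]
turn [ 0.0069  0.0044 -0.7973]
roll [ 281  168   60   59 1590] [662.1 -73.5  29.8] mean [661.5 -71.4] z 0.0436
roll [287 237  49  14 470] [ 668.5 -130.6   25.4] mean [ 667.2 -123.2] z 0.0434
roll [288 278  46  12 335] [ 670.9 -161.4   24.2] mean [ 671.8 -167.2] z 0.0437
```

Call:
{"fn": "play_rows", "kwargs": {
  "targets": "4 -1.2 0 0.007 0.004 0 1;5.8 -1.9 0 0 0 0 1;5.8 -1.9 0 0 0 0 1;5.8 -1.9 0 0 0 0 1;5.8 -1.9 0 0 0 0 1;5.8 -1.9 0 0 0 0 1;5.8 -1.9 0 0 0 0 1;4 -1.5 0 0 0 0 1;0 0 0 0 0 -0.16 1;0 0 0 0 0 -0.16 1;0 0 0 0 0 -0.16 1;0 0 0 0 0 -0.16 1;0 0 0 0 0 -0.16 1;0 0 0 0 0 0 1"
}}

```text
time: 23.25
position: [0.466, 0.3444, 0.321]
tool_rot: [-0.985, -2.96, 0.02]
ft_force: [-0.7, -0.1, -0.0]
grip_width: 0.998
```

```bash
python3 - <<'E'
from h import *
show((0.4705,0.3525,0.24),0.9)
E
```

```text
t 23.25 pos [0.466  0.3444 0.321 ] yawY 0.9285 z [-0.024 -0.005 -1.   ] grip 0.998 F [-0.7 -0.1 -0. ] q7 -0.05
shift cm [-0.01  1.07  8.08]
turn [-0.0191 -0.0162  0.0284]
```

Call:
{"fn": "play_rows", "kwargs": {
  "targets": "0.1 0.9 0.5 -0.019 -0.016 0.028 1;0 0 2.5 0 0 0 1;0 0 2.5 0 0 0 1;0 0 0 0 0 0 1;0 0 0 0 0 0 1"
}}

```text
time: 23.88
position: [0.4702, 0.3517, 0.2631]
tool_rot: [-1.056, -2.957, 0.003]
ft_force: [-0.5, 1.1, 0.2]
grip_width: 1.0
```

```bash
python3 - <<'E'
from h import *
show((0.4705,0.3525,0.202),0.9)
E
```

```text
t 23.88 pos [0.4702 0.3517 0.2631] yawY 0.885 z [-0.002 -0.001 -1.   ] grip 1.0 F [-0.5  1.1  0.2] q7 -0.15
shift cm [0.02 0.1  6.11]
turn [-0.0022 -0.0006 -0.015 ]
```

Call:
{"fn": "play_rows", "kwargs": {
  "targets": "0 0.1 1.5 0 0 -0.015 1;0 0 1.5 0 0 0 1;0 0 1.5 0 0 0 1;0 0 1.2 0 0 0 1;0 0 0 0 0 0 1;0 0 0 0 0 0 1"
}}

```text
time: 24.62
position: [0.4711, 0.3526, 0.203]
tool_rot: [-1.035, -2.966, 0.002]
ft_force: [0.1, 0.1, -0.2]
grip_width: 0.996
```

```bash
python3 - <<'E'
from h import *
show((0.4705,0.3525,0.202),0.9)
E
```

```text
t 24.62 pos [0.4711 0.3526 0.203 ] yawY 0.8993 z [-0.001 -0.001 -1.   ] grip 0.996 F [ 0.1  0.1 -0.2] q7 -0.19
shift cm [ 0.04 -0.04  0.1 ]
turn [-0.0012 -0.0002 -0.0007]
```

Call:
{"fn": "play_rows", "kwargs": {
  "targets": "0 0 0.1 0 0 0 -1;0 0 0 0 0 0 -1;0 0 0 0 0 0 -1;0 0 0 0 0 0 -1;0 0 -2 0 0 0 -1;0 0 -4 0 0 0 -1;0 0 -4 0 0 0 -1;0 0 -3.5 0 0 0 -1;0 0 0 0 0 0.16 -1;0 0 0 0 0 0.16 -1;0 0 0 0 0 0.16 -1;0 0 0 0 0 0.16 -1;0 0 0 0 0 0.16 -1;0 0 0 0 0 0 -1"
}}

```text
time: 26.38
position: [0.469, 0.3557, 0.356]
tool_rot: [2.129, 2.306, 0.018]
ft_force: [0.4, 0.8, -0.9]
grip_width: 0.695
```

```bash
python3 - <<'E'
from h import *
show((0.6545,-0.0091,0.33),0.104)
E
```

```text
t 26.38 pos [0.469  0.3557 0.356 ] yawY 0.0798 z [ 0.01   0.006 -1.   ] grip 0.695 F [ 0.4  0.8 -0.9] q7 -0.84
shift cm [-37.86  15.55   2.56]
turn [ 0.0107 -0.0055 -0.0242]
```

Call:
{"fn": "play_rows", "kwargs": {
  "targets": "-4 1.7 0 0.01 -0.005 -0.024 -1;-5.5 2.2 0.3 0 0 0.005 -1;-5.5 2.2 0.3 0 0 0.005 -1;-5.5 2.2 0.3 0 0 0.005 -1;-5.5 2.2 0.3 0 0 0.005 -1;-5.5 2.2 0.3 0 0 0.005 -1;-4 1.7 0.3 0 0 0.005 -1;-1 0.4 0 0 0 0 -1;0 0 0 0 0 0 -1;0 0 0 0 0 0 -1"
}}

```text
time: 27.62
position: [0.6583, 0.0032, 0.3444]
tool_rot: [2.09, 2.344, 0.016]
ft_force: [-1.0, -0.0, -0.5]
grip_width: 0.692
```

```bash
python3 - <<'E'
from h import *
show((0.6545,-0.0091,0.24),0.104)
E
```

```text
t 27.62 pos [0.6583 0.0032 0.3444] yawY 0.1143 z [ 0.008  0.007 -1.   ] grip 0.692 F [-1.  -0.  -0.5] q7 -0.16
shift cm [-1.25 -0.6  10.43]
turn [ 0.0083 -0.0061  0.0103]
```

Call:
{"fn": "play_rows", "kwargs": {
  "targets": "-1.2 -0.5 0 0.008 -0.006 0.01 -1;0 0 0 0 0 0 -1;0 0 3 0 0 0 -1;0 0 3 0 0 0 -1;0 0 2.5 0 0 0 -1;0 0 0 0 0 0 -1;0 0 0 0 0 0 -1"
}}

```text
time: 28.5
position: [0.6534, -0.0037, 0.261]
tool_rot: [2.09, 2.341, 0.005]
ft_force: [-0.2, -0.1, -0.3]
grip_width: 0.695
```

```bash
python3 - <<'E'
from h import *
show((0.6545,-0.0091,0.196),0.104)
E
```

```text
t 28.5 pos [ 0.6534 -0.0037  0.261 ] yawY 0.1135 z [ 0.004  0.    -1.   ] grip 0.695 F [-0.2 -0.1 -0.3] q7 -0.19
shift cm [-0.54  0.02  6.5 ]
turn [0.0044 0.0003 0.0095]
```

Call:
{"fn": "play_rows", "kwargs": {
  "targets": "-0.5 0 1.5 0.004 0 0.009 -1;0 0 1.5 0 0 0 -1;0 0 1.5 0 0 0 -1;0 0 0.5 0 0 0 -1;0 0 0 0 0 0 -1;0 0 0 0 0 0 -1"
}}

```text
time: 29.25
position: [0.6549, -0.009, 0.2094]
tool_rot: [2.102, 2.332, 0.002]
ft_force: [-0.1, -0.5, -1.4]
grip_width: 0.698
```

```bash
python3 - <<'E'
from h import *
show((0.6545,-0.0091,0.196),0.104)
E
```

```text
t 29.25 pos [ 0.6549 -0.009   0.2094] yawY 0.1037 z [ 0.003 -0.    -1.   ] grip 0.698 F [-0.1 -0.5 -1.4] q7 -0.22
shift cm [-0.   -0.04  1.34]
turn [ 0.0027  0.0008 -0.0003]
```

Call:
{"fn": "play_rows", "kwargs": {
  "targets": "0 0 0.8 0 0 0 -1;0 0 0.4 0 0 0 -1;0 0 0 0 0 0 -1;0 0 0 0 0 0 0.75;0 0 0 0 0 0 0.75;0 0 0 0 0 0 0.75;0 0 -2 0 0 0 0.75;0 0 -4 0 0 0 0.75;0 0 -4 0 0 0 0.75;0 0 -4 0 0 0 1;0 0 0 0 0 0 1"
}}

```text
time: 30.62
position: [0.6551, -0.0078, 0.3491]
tool_rot: [2.096, 2.329, 0.011]
ft_force: [-0.2, 0.2, 0.4]
grip_width: 0.976
```

```bash
python3 - <<'E'
from h import *
im=grab("wrist","w8");np.savez("w8.npz",**im)
rolls(im,z0=0.044,reg=(.55,.75,-.25,.05))
show()
packers(im)
im=grab("top","t8");np.savez("t8.npz",**im); rolls(im,z0=0.044,reg=(.55,.75,-.25,.05))
E
```

```text
roll [ 282  167   57   56 1466] [655.9  -7.1  29.8] mean [655.3  -4.7] z 0.0436
roll [283 228  54  23 646] [661.5 -67.8  29.2] mean [659.9 -54.9] z 0.0434
roll [286 287  48  16 495] [ 668.6 -135.2   27.6] mean [ 667.5 -124.6] z 0.0435
t 30.68 pos [ 0.6546 -0.0081  0.3471] yawY 0.1047 z [ 0.008 -0.001 -1.   ] grip 0.985 F [ 0.2  0.4 -0.6] q7 -0.15
pk [104  13  80  39] c [0.4789 0.1317] tabc [0.4796 0.1318] ang -0.025 L 71.6 T 18.4 tabL 28.6 tabT 12.8 zmax 0.0656 foot z 0.0276
pk [109 106  76  38] c [0.4803 0.0477] tabc [0.4798 0.048 ] ang -0.24 L 73.8 T 15.2 tabL 28.1 tabT 8.8 zmax 0.0654 foot z 0.0276
pk [105 194  71  34] c [ 0.4699 -0.0436] tabc [ 0.4695 -0.0435] ang 0.031 L 73.6 T 27.3 tabL 27.9 tabT 20.4 zmax 0.0657 foot z 0.0275
roll [371 146  18  19 157] [ 671.7 -146.4   30. ] mean [ 673.1 -150.1] z 0.0452
```

View pics/w8.png

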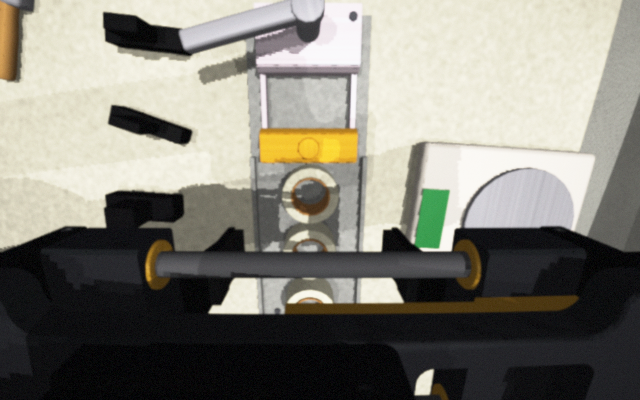

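```bash
cat > gap.py <<'E'
from carr import *
a=0.104; ex=np.array([np.cos(a),np.sin(a)]);ey=np.array([-ex[1],ex[0]])
def gap(im):
    P=cloud(im)
    xy=P[...,:2]; X=xy@ex*1000;Y=xy@ey*1000;Z=P[...,2]*1000
    for xc in (615,630,645,660,675):
        s=[]
        for y in np.arange(-14,60,1.5):
            b=(abs(X-xc)<6)&(abs(Y-y)<.75)&(Z<70)
            if b.sum()>1: s.append((float(y),int(round(float(np.median(Z[b]))))))
        print(xc,[t for t in s if not (0<t[0]<42)])
    for yc in (5,15,25,35):
        s=[]
        for x in list(np.arange(592,614,1.5))+list(np.arange(686,708,1.5)):
            b=(abs(X-x)<.75)&(abs(Y-yc)<6)&(Z<70)
            if b.sum()>1: s.append((float(x),int(round(float(np.median(Z[b]))))))
        print("y",yc,s)
E
python3 - <<'E'
from gap import *
gap(dict(np.load("w8.npz")))
q=fit(dict(np.load("w8.npz")))
E
```

```text
615 [(-14.0, 33), (-12.5, 33), (-11.0, 33), (-9.5, 30), (-8.0, 28), (-6.5, 6), (-5.0, 6), (-3.5, 6), (-2.0, 5), (-0.5, 6), (43.0, 6), (44.5, 5), (46.0, 6), (47.5, 17), (49.0, 30), (50.5, 33), (52.0, 33), (53.5, 34), (55.0, 34), (56.5, 34), (58.0, 34), (59.5, 34)]
630 [(-14.0, 34), (-12.5, 33), (-11.0, 33), (-9.5, 30), (-8.0, 28), (-6.5, 6), (-5.0, 6), (-3.5, 6), (-2.0, 6), (-0.5, 6), (43.0, 6), (44.5, 5), (46.0, 6), (47.5, 17), (49.0, 30), (50.5, 32), (52.0, 33), (53.5, 34), (55.0, 34), (56.5, 34), (58.0, 34), (59.5, 34)]
645 [(-14.0, 34), (-12.5, 33), (-11.0, 33), (-9.5, 31), (-8.0, 28), (-6.5, 6), (-5.0, 5), (-3.5, 6), (-2.0, 6), (-0.5, 7), (43.0, 6), (44.5, 5), (46.0, 6), (47.5, 18), (49.0, 29), (50.5, 34), (52.0, 33), (53.5, 34), (55.0, 34), (56.5, 34), (58.0, 34), (59.5, 34)]
660 [(-14.0, 34), (-12.5, 33), (-11.0, 34), (-9.5, 30), (-8.0, 28), (-6.5, 6), (-5.0, 6), (-3.5, 6), (-2.0, 6), (-0.5, 6), (43.0, 6), (44.5, 5), (46.0, 6), (47.5, 17), (49.0, 28), (50.5, 33), (52.0, 33), (53.5, 34), (55.0, 34), (56.5, 34), (58.0, 34), (59.5, 34)]
675 [(-14.0, 34), (-12.5, 33), (-11.0, 34), 
[... 1251 characters left out ...]
, 6), (704.0, 6), (705.5, 6), (707.0, 6)]
y 35 [(592.0, 5), (593.5, 6), (595.0, 6), (596.5, 5), (598.0, 5), (599.5, 6), (601.0, 19), (602.5, 20), (604.0, 20), (605.5, 19), (607.0, 9), (608.5, 6), (610.0, 6), (611.5, 6), (613.0, 5), (686.0, 6), (687.5, 6), (689.0, 6), (690.5, 6), (692.0, 6), (693.5, 11), (695.0, 20), (696.5, 20), (698.0, 20), (699.5, 19), (701.0, 6), (702.5, 6), (704.0, 6), (705.5, 7), (707.0, 6)]
brass z pct [0.0281 0.0336 0.0395]
brass rect ((648.7109375, 42.83235549926758), (100.30409240722656, 31.646846771240234), 6.0281901359558105)
carrier x angle (brass) 0.1052
outline ((648.6912841796875, 44.048606872558594), (130.9342498779297, 260.63958740234375), 5.858964920043945)
```

Call:
{"fn": "play_rows", "kwargs": {
  "targets": "-2.5 -3.3 0 0.008 0 0.02 1;-3.5 -4.3 0 0 0 0.025 1;-3.5 -4.3 0 0 0 0.025 1;-3.5 -4.3 0 0 0 0.025 1;-3 -4 0 0 0 0.02 1;0 0 0 0 0 0 1;0 0 0 0 0 0 1"
}}

```text
time: 31.6
position: [0.4521, -0.1843, 0.3377]
tool_rot: [-2.227, -2.193, 0.013]
ft_force: [0.2, -0.2, 0.6]
grip_width: 0.997
```

```bash
python3 - <<'E'
from h import *
im=grab("wrist","w9");np.savez("w9.npz",**im)
packers(im)
show((0.4697,-0.13,0.26),-0.01)
E
```

```text
pk [293  28  80  44] c [ 0.4677 -0.0457] tabc [ 0.4678 -0.0456] ang 0.038 L 72.3 T 26.5 tabL 28.2 tabT 20.3 zmax 0.0668 foot z 0.0279
pk [297 130  75  32] c [ 0.469  -0.1303] tabc [ 0.4693 -0.1301] ang -0.012 L 73.7 T 29.7 tabL 28.7 tabT 24.4 zmax 0.0656 foot z 0.0277
t 31.65 pos [ 0.4521 -0.1843  0.3376] yawY -0.0147 z [-0.018  0.006 -1.   ] grip 1.001 F [-1.4 -0.3 -0.3] q7 0.28
shift cm [5.42 1.81 7.76]
turn [-0.0177 -0.0056 -0.0047]
```

View pics/w9.png

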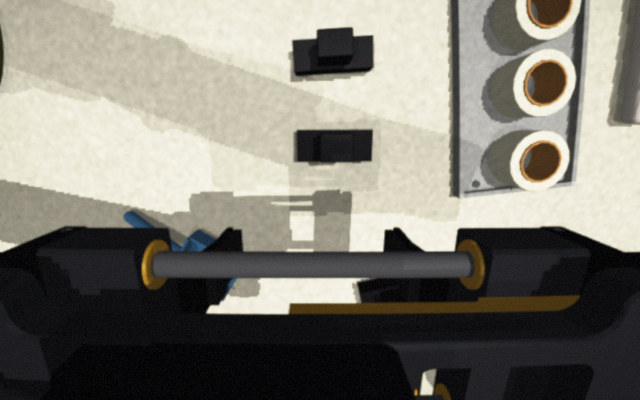

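Call:
{"fn": "play_rows", "kwargs": {
  "targets": "2.7 0.9 1 -0.017 -0.005 0 1;2.6 0.8 2 0 0 0 1;0 0 2.5 0 0 0 1;0 0 0 0 0 0 1;0 0 0 0 0 0 1",
  "newtons": 20
}}

```text
time: 32.28
position: [0.4743, -0.1244, 0.2816]
tool_rot: [-2.224, -2.216, -0.008]
ft_force: [0.2, -0.1, -0.3]
grip_width: 1.003
```

```bash
python3 - <<'E'
from h import *
show((0.4692,-0.1302,0.215),-0.012)
E
```

```text
t 32.27 pos [ 0.4743 -0.1244  0.2816] yawY -0.0035 z [ 0.002  0.005 -1.   ] grip 1.003 F [ 0.2 -0.1 -0.3] q7 0.11
shift cm [-0.61 -0.52  6.65]
turn [ 0.002  -0.0054  0.0085]
```

Call:
{"fn": "play_rows", "kwargs": {
  "targets": "-0.6 -0.5 0 0.002 -0.005 0.008 1;0 0 0 0 0 0 1;0 0 1.5 0 0 0 1;0 0 1.5 0 0 0 1;0 0 1.5 0 0 0 1;0 0 0 0 0 0 1;0 0 0 0 0 0 1"
}}

```text
time: 33.15
position: [0.4693, -0.1317, 0.2343]
tool_rot: [2.236, 2.206, 0.001]
ft_force: [0.2, 0.1, 0.1]
grip_width: 0.997
```

```bash
python3 - <<'E'
from h import *
show((0.4692,-0.1302,0.215),-0.012)
E
```

```text
t 33.15 pos [ 0.4693 -0.1317  0.2343] yawY -0.0136 z [ 0.001 -0.001 -1.   ] grip 0.997 F [0.2 0.1 0.1] q7 0.06
shift cm [ 0.16 -0.01  1.93]
turn [ 0.001   0.0005 -0.0016]
```

Call:
{"fn": "play_rows", "kwargs": {
  "targets": "0.15 0 1 0 0 0 1;0 0 0.8 0 0 0 1;0 0 0 0 0 0 1;0 0 0 0 0 0 1"
}}

```text
time: 33.65
position: [0.4697, -0.1301, 0.2156]
tool_rot: [2.235, 2.205, 0.001]
ft_force: [0.4, -0.6, -0.3]
grip_width: 1.005
```

```bash
python3 - <<'E'
from h import *
show((0.4692,-0.1302,0.215),-0.012)
E
```

```text
t 33.65 pos [ 0.4697 -0.1301  0.2156] yawY -0.0135 z [ 0.002 -0.001 -1.   ] grip 1.005 F [ 0.4 -0.6 -0.3] q7 0.03
shift cm [-0.01 -0.05  0.06]
turn [ 0.0021  0.001  -0.0015]
```

Call:
{"fn": "play_rows", "kwargs": {
  "targets": "0 0 0 0 0 0 -1;0 0 0 0 0 0 -1;0 0 0 0 0 0 -1;0 0 0 0 0 0 -1;0 0 0 0 0 0 -1;0 0 0 0 0 0 -1;0 0 0 0 0 0 -1"
}}

```text
time: 34.52
position: [0.4699, -0.1303, 0.2163]
tool_rot: [2.234, 2.204, 0.001]
ft_force: [0.4, -0.0, 1.1]
grip_width: 0.337
```

```bash
python3 - <<'E'
from h import *
show()
E
```

```text
t 34.52 pos [ 0.4699 -0.1303  0.2163] yawY -0.0137 z [ 0.003 -0.002 -1.   ] grip 0.337 F [ 0.4 -0.   1.1] q7 0.03
```

Call:
{"fn": "play_rows", "kwargs": {
  "targets": "0 0 -2 0 0 0 -1;0 0 -4 0 0 0 -1;0 0 -4 0 0 0 -1;0 0 -2 0 0 0 -1;0 0 0 0 0 0 -1;3.5 3 0 0 0 -0.02 -1;4 3.4 0 0 0 -0.025 -1;4 3.4 0 0 0 -0.025 -1;4 3.4 0 0 0 -0.025 -1;2.5 2 0 0 0 -0.02 -1;0 0 0 0 0 0 -1;0 0 0 0 0 0 -1"
}}

```text
time: 36.02
position: [0.6161, 0.0564, 0.3234]
tool_rot: [-2.099, -2.319, 0.017]
ft_force: [0.2, 0.1, -1.4]
grip_width: 0.341
```

```bash
python3 - <<'E'
from h import *
show((0.6455,0.0774,0.27),0.104)
E
```

```text
t 36.02 pos [0.6161 0.0564 0.3234] yawY 0.0996 z [-0.018  0.001 -1.   ] grip 0.341 F [ 0.2  0.1 -1.4] q7 -0.29
shift cm [1.78 3.23 5.29]
turn [-0.0176 -0.0029 -0.0044]
```

Call:
{"fn": "play_rows", "kwargs": {
  "targets": "1.6 3 0 -0.017 -0.003 -0.004 -1;0 0 0 0 0 0 -1;0 0 0 0 0 0 -1"
}}

```text
time: 36.4
position: [0.6435, 0.0706, 0.3207]
tool_rot: [-2.11, -2.327, 0.01]
ft_force: [-0.6, 0.0, -1.5]
grip_width: 0.342
```

```bash
python3 - <<'E'
from h import *
show((0.6455,0.0774,0.27),0.104)
E
```

```text
t 36.4 pos [0.6435 0.0706 0.3207] yawY 0.0975 z [-0.004 -0.005 -1.   ] grip 0.342 F [-0.6  0.  -1.5] q7 -0.33
shift cm [0.68 0.29 5.06]
turn [-0.0048  0.0042 -0.0065]
```

Call:
{"fn": "play_rows", "kwargs": {
  "targets": "0.6 0.3 0 -0.005 0.004 -0.006 -1;0 0 0 0 0 0 -1;0 0 2 0 0 0 -1;0 0 2 0 0 0 -1;0 0 0.5 0 0 0 -1;0 0 0 0 0 0 -1;0 0 0 0 0 0 -1"
}}

```text
time: 37.28
position: [0.6446, 0.0745, 0.2711]
tool_rot: [-2.106, -2.331, 0.005]
ft_force: [-0.1, -0.0, -1.6]
grip_width: 0.345
```

```bash
python3 - <<'E'
from h import *
show((0.6455,0.0774,0.2223),0.104)
E
```

```text
t 37.27 pos [0.6446 0.0745 0.2711] yawY 0.1012 z [-0.002 -0.002 -1.   ] grip 0.345 F [-0.1 -0.  -1.6] q7 -0.35
shift cm [0.28 0.13 4.88]
turn [-0.0027  0.002  -0.0028]
```

Call:
{"fn": "play_rows", "kwargs": {
  "targets": "0.35 0.15 0 -0.002 0.002 -0.003 -1;0 0 0 0 0 0 -1;0 0 1 0 0 0 -1;0 0 0 0 0 0 -1"
}}

```text
time: 37.78
position: [0.6462, 0.0788, 0.2617]
tool_rot: [2.102, 2.334, 0.002]
ft_force: [-0.2, 0.8, -1.5]
grip_width: 0.344
```

```bash
python3 - <<'E'
from h import *
show((0.6455,0.0774,0.2223),0.104)
im=grab("wrist","w10");im=grab("scene","s10")
cv2.imwrite("pics/s10z.png",cv2.resize(im["pixels"][180:300,200:360],None,fx=4,fy=4))
E
```

```text
t 37.77 pos [0.6462 0.0788 0.2617] yawY 0.1045 z [ 0.002  0.    -1.   ] grip 0.344 F [-0.2  0.8 -1.5] q7 -0.36
shift cm [-0.13 -0.09  3.93]
turn [ 0.0017 -0.0001  0.0005]
```

View pics/s10z.png

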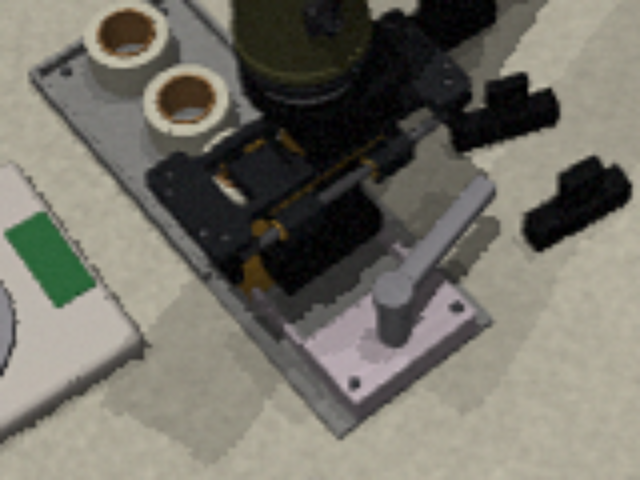

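Call:
{"fn": "play_rows", "kwargs": {
  "targets": "0 0 1 0 0 0 -1;0 0 1 0 0 0 -1;0 0 0.6 0 0 0 -1;0 0 0 0 0 0 -1"
}}

```text
time: 38.38
position: [0.6466, 0.0787, 0.2343]
tool_rot: [2.102, 2.333, 0.003]
ft_force: [-0.7, -0.2, -1.7]
grip_width: 0.344
```

```bash
python3 - <<'E'
from h import *
show((0.6455,0.0774,0.2223),0.104)
E
```

```text
t 38.38 pos [0.6466 0.0787 0.2343] yawY 0.1042 z [ 0.002  0.001 -1.   ] grip 0.344 F [-0.7 -0.2 -1.7] q7 -0.38
shift cm [-0.12 -0.12  1.19]
turn [ 0.0024 -0.0003  0.0002]
```

Call:
{"fn": "play_rows", "kwargs": {
  "targets": "-0.12 -0.1 0.5 0 0 0 -1;0 0 0.3 0 0 0 -1;0 0 0 0 0 0 -1;0 0 0 0 0 0 -1"
}}

```text
time: 38.88
position: [0.6459, 0.0774, 0.2262]
tool_rot: [2.101, 2.333, 0.004]
ft_force: [-0.5, 0.2, -1.6]
grip_width: 0.344
```

```bash
python3 - <<'E'
from h import *
show((0.6455,0.0774,0.2223),0.104)
E
```

```text
t 38.88 pos [0.6459 0.0774 0.2262] yawY 0.1041 z [ 0.003  0.001 -1.   ] grip 0.344 F [-0.5  0.2 -1.6] q7 -0.38
shift cm [ 0.   -0.04  0.39]
turn [ 0.0034 -0.0003  0.0001]
```

Call:
{"fn": "play_rows", "kwargs": {
  "targets": "0 0 0.25 0 0 0 -1;0 0 0 0 0 0 -1;0 0 0 0 0 0 -1"
}}

```text
time: 39.25
position: [0.6461, 0.0775, 0.2239]
tool_rot: [2.101, 2.332, 0.005]
ft_force: [-0.1, 0.8, -1.9]
grip_width: 0.343
```

```bash
python3 - <<'E'
from h import *
show((0.6455,0.0774,0.2223),0.104)
E
```

```text
t 39.25 pos [0.6461 0.0775 0.2239] yawY 0.1041 z [ 0.004  0.001 -1.   ] grip 0.343 F [-0.1  0.8 -1.9] q7 -0.38
shift cm [-0.   -0.06  0.16]
turn [ 0.004  -0.0003  0.0001]
```

Call:
{"fn": "play_rows", "kwargs": {
  "targets": "0 0 0.12 0 0 0 -1;0 0 0 0 0 0 -1;0 0 0 0 0 0 0.2;0 0 0 0 0 0 0.2;0 0 0 0 0 0 0.2;0 0 0 0 0 0 0.2"
}}

```text
time: 40.0
position: [0.6467, 0.0777, 0.2238]
tool_rot: [2.1, 2.331, 0.008]
ft_force: [-0.2, -0.3, 0.4]
grip_width: 0.594
```

```bash
python3 - <<'E'
from h import *
show((0.4785,0.131,0.33),-0.023)
E
```

```text
t 40.0 pos [0.6467 0.0777 0.2238] yawY 0.1041 z [ 0.006  0.001 -1.   ] grip 0.594 F [-0.2 -0.3  0.4] q7 -0.38
shift cm [  7.05 -16.1  -10.71]
turn [ 0.0062 -0.0007  0.1271]
```

Call:
{"fn": "play_rows", "kwargs": {
  "targets": "0 0 -2 0 0 0 0.2;0 0 -4 0 0 0 0.2;0 0 -4 0 0 0 1;0 0 -2 0 0 0 1;-4 0 0 0 0 0 1;-3.5 -2 0 0 0 0 1;0 0 0 0 0 0 1"
}}

```text
time: 40.88
position: [0.6336, 0.0006, 0.3533]
tool_rot: [2.095, 2.332, 0.013]
ft_force: [-0.1, 0.2, -0.3]
grip_width: 0.988
```

```bash
cat >> gap.py <<'E'
def seated(im):
    P=cloud(im);pix=im["pixels"].max(2)
    xy=P[...,:2]; X=xy@ex*1000;Y=xy@ey*1000;Z=P[...,2]*1000
    m=(pix<75)&(X>600)&(X<700)&(Y>-12)&(Y<50)&(Z>28)
    n,l,st,c=cv2.connectedComponentsWithStats(m.astype(np.uint8))
    for i in range(1,n):
        if st[i,4]<60: continue
        b=l==i; f=b&(Z<40);t=b&(Z>62)
        for nm,k in (("foot",f),("tab",t)):
            if k.sum()>20: print(nm,"X",np.percentile(X[k],[1,99]).round(1),"Y",np.percentile(Y[k],[1,50,99]).round(1),"Z",np.percentile(Z[k],[5,50,95]).round(1),"ang",round(np.radians(cv2.minAreaRect(np.c_[X[k],Y[k]].astype(np.float32))[2]),3))
E
python3 - <<'E'
from gap import *
im=grab("wrist","w11");np.savez("w11.npz",**im)
show(); seated(im); packers(im)
E
```

```text
t 40.92 pos [0.6339 0.0026 0.3535] yawY 0.1094 z [ 0.011  0.003 -1.   ] grip 0.987 F [ 0.4  0.1 -0.1] q7 -0.18
foot X [614.5 689.1] Y [-4.9 10.1 25.8] Z [32.6 33.9 35.1] ang 0.006
tab X [636.9 666. ] Y [-2.8  9.9 22.5] Z [68.5 69.8 70.9] ang 0.005
pk [131  27  77  37] c [0.4794 0.1321] tabc [0.4794 0.1321] ang -0.029 L 74.0 T 19.0 tabL 28.6 tabT 13.0 zmax 0.0657 foot z 0.0277
pk [134 116  73  37] c [0.4801 0.0484] tabc [0.4795 0.0483] ang -0.253 L 73.8 T 14.0 tabL 28.1 tabT 8.6 zmax 0.0653 foot z 0.0276
```

View pics/w11.png

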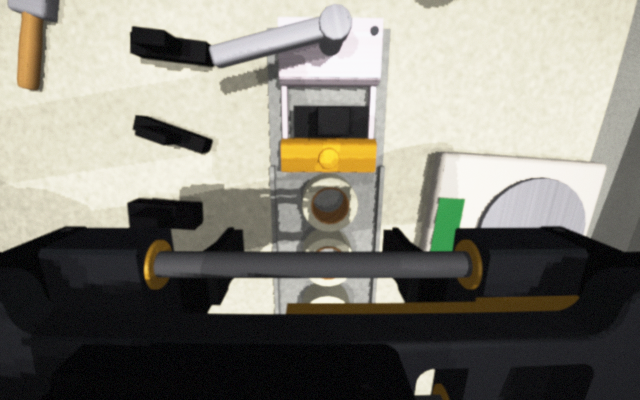

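Call:
{"fn": "play_rows", "kwargs": {
  "targets": "2 -4 0 0.01 0.002 0.04 1;2 -4 0 0 0 0.04 1;2 -4 0 0 0 0.04 1;1 -2 0 0 0 0 1;0 0 0 0 0 0 1;0 0 0 0 0 0 1"
}}

```text
time: 41.68
position: [0.4868, 0.074, 0.3531]
tool_rot: [-2.222, -2.214, -0.012]
ft_force: [0.9, -0.3, 0.5]
grip_width: 1.001
```

```bash
python3 - <<'E'
from gap import *
im=grab("wrist","w12");np.savez("w12.npz",**im)
packers(im)
show((0.479,0.1315,0.28),-0.025)
E
```

```text
pk [269 132  70  19] c [0.4781 0.1327] tabc [0.4782 0.133 ] ang -0.027 L 72.7 T 18.0 tabL 28.9 tabT 12.9 zmax 0.0662 foot z 0.0277
t 41.73 pos [0.4869 0.0741 0.3531] yawY -0.0038 z [ 0.002  0.01  -1.   ] grip 1.0 F [-0.7  0.1 -0.5] q7 -0.25
shift cm [ 5.67 -0.82  7.37]
turn [ 0.0015 -0.0096  0.0212]
```

View pics/w12.png

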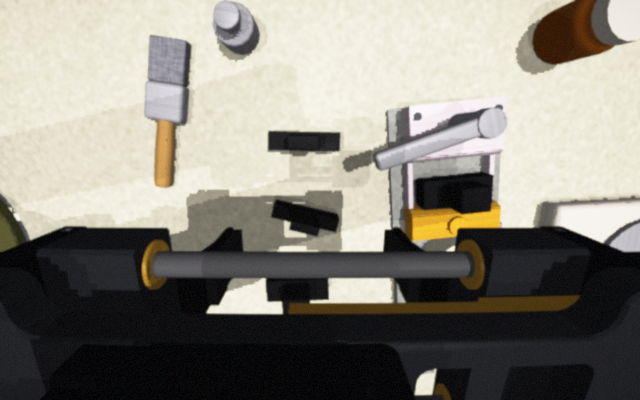

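```bash
python3 - <<'E'
from gap import *
im=dict(np.load("w12.npz"));P=cloud(im)
m=(P[...,2]>.084)&(P[...,2]<.105)&(P[...,0]>.5)&(P[...,0]<.68)&(P[...,1]>.05)&(P[...,1]<.2)
q=P[m];r=cv2.minAreaRect((q[:,:2]*1000).astype(np.float32));print(len(q),cv2.boxPoints(r).round(1),"z",np.percentile(q[:,2],[5,50,95,100]).round(4))
print("pivot", 0.650*ex+0.083*ey)
E
```

```text
2871 [[539.6 123.4]
 [549.6  99.4]
 [654.7 143.3]
 [644.7 167.2]] z [0.0887 0.092  0.0945 0.0967]
pivot [0.63787152 0.15002975]
```

Call:
{"fn": "play_rows", "kwargs": {
  "targets": "2.9 -0.4 1 0.001 -0.009 0.02 0.15;2.6 -0.4 2 0 0 0 0.15;0 0 2.5 0 0 0 0.15;0 0 0 0 0 0 0.15;0 0 0 0 0 0 0.15"
}}

```text
time: 42.35
position: [0.4845, 0.1295, 0.298]
tool_rot: [-2.25, -2.186, -0.01]
ft_force: [0.5, -0.1, -0.3]
grip_width: 0.596
```

```bash
python3 - <<'E'
from h import *
show((0.4783,0.1325,0.216),-0.027)
E
```

```text
t 42.35 pos [0.4845 0.1295 0.298 ] yawY -0.0288 z [ 0.002  0.007 -1.   ] grip 0.596 F [ 0.5 -0.1 -0.3] q7 -0.49
shift cm [ 0.22 -0.64  8.2 ]
turn [ 0.0016 -0.0075 -0.0018]
```

Call:
{"fn": "play_rows", "kwargs": {
  "targets": "0.25 -0.6 0 0.001 -0.007 0 0.15;0 0 0 0 0 0 0.15;0 0 1.5 0 0 0 0.15;0 0 1.5 0 0 0 0.15;0 0 1.5 0 0 0 0.15;0 0 0 0 0 0 0.15;0 0 0 0 0 0 0.15"
}}

```text
time: 43.22
position: [0.4791, 0.1314, 0.2509]
tool_rot: [2.255, 2.186, 0.002]
ft_force: [0.7, -0.5, -0.3]
grip_width: 0.579
```

```bash
python3 - <<'E'
from h import *
show((0.4783,0.1325,0.216),-0.027)
E
```

```text
t 43.23 pos [0.4791 0.1314 0.2509] yawY -0.031 z [ 0.002 -0.    -1.   ] grip 0.579 F [ 0.7 -0.5 -0.3] q7 -0.56
shift cm [ 0.11 -0.09  3.48]
turn [ 0.0019  0.0002 -0.004 ]
```

Call:
{"fn": "play_rows", "kwargs": {
  "targets": "0.1 -0.1 1.2 0.001 0 -0.004 0.15;0 0 1.2 0 0 0 0.15;0 0 0.8 0 0 0 0.15;0 0 0 0 0 0 0.15;0 0 0 0 0 0 0.15"
}}

```text
time: 43.85
position: [0.4783, 0.1326, 0.2169]
tool_rot: [2.25, 2.191, 0.002]
ft_force: [0.5, 0.5, -0.5]
grip_width: 0.577
```

```bash
python3 - <<'E'
from h import *
show((0.4783,0.1325,0.216),-0.027)
E
```

```text
t 43.85 pos [0.4783 0.1326 0.2169] yawY -0.0267 z [ 0.002 -0.    -1.   ] grip 0.577 F [ 0.5  0.5 -0.5] q7 -0.61
shift cm [-0.01 -0.    0.09]
turn [0.0015 0.     0.0003]
```

Spot on. Close and lift.

Call:
{"fn": "play_rows", "kwargs": {
  "targets": "0 0 0.05 0 0 0 -1;0 0 0 0 0 0 -1;0 0 0 0 0 0 -1;0 0 0 0 0 0 -1;0 0 0 0 0 0 -1;0 0 0 0 0 0 -1"
}}

```text
time: 44.6
position: [0.4786, 0.1326, 0.217]
tool_rot: [2.25, 2.19, 0.003]
ft_force: [0.1, 0.2, -0.9]
grip_width: 0.341
```

```bash
python3 - <<'E'
from h import *
show()
E
```

```text
t 44.6 pos [0.4786 0.1326 0.217 ] yawY -0.027 z [ 0.003 -0.    -1.   ] grip 0.341 F [ 0.1  0.2 -0.9] q7 -0.61
```

Call:
{"fn": "play_rows", "kwargs": {
  "targets": "0 0 -2 0 0 0 -1;0 0 -4 0 0 0 -1;0 0 -4 0 0 0 -1;0 0 -2.5 0 0 0 -1;0 0 0 0 0 0 -1"
}}

```text
time: 45.22
position: [0.4779, 0.1339, 0.3498]
tool_rot: [2.246, 2.192, 0.005]
ft_force: [0.3, -0.6, -1.1]
grip_width: 0.341
```

```bash
python3 - <<'E'
from gap import *
T=0.650*ex+0.0365*ey; print(T)
show((T[0],T[1],0.33),0.104)
E
```

```text
[0.64269881 0.10378099]
t 45.23 pos [0.4779 0.1339 0.3498] yawY -0.0243 z [ 0.005 -0.    -1.   ] grip 0.341 F [ 0.3 -0.6 -1.1] q7 -0.43
shift cm [-2.61 16.54  2.05]
turn [ 0.0045  0.0007 -0.1283]
```

Call:
{"fn": "play_rows", "kwargs": {
  "targets": "-0.5 4 0 0.004 0 -0.04 -1;-0.4 4 0 0 0 -0.04 -1;-0.2 4 0 0 0 -0.04 -1;0 2.5 0 0 0 -0.01 -1;0 0 0 0 0 0 -1;0 0 0 0 0 0 -1"
}}

```text
time: 45.98
position: [0.6243, 0.127, 0.3445]
tool_rot: [-2.094, -2.339, 0.014]
ft_force: [-0.5, 1.0, -1.9]
grip_width: 0.341
```

```bash
python3 - <<'E'
from gap import *
show((.6427,.1038,0.28),0.104)
E
```

```text
t 45.98 pos [0.6243 0.127  0.3445] yawY 0.1103 z [-0.007 -0.005 -1.   ] grip 0.341 F [-0.5  1.  -1.9] q7 -0.42
shift cm [-2.48  1.62  6.45]
turn [-0.0078  0.0046  0.0063]
```

Call:
{"fn": "play_rows", "kwargs": {
  "targets": "-2.5 1.5 0 -0.008 0.005 0.006 -1;0 0 0 0 0 0 -1;0 0 0 0 0 0 -1"
}}

```text
time: 46.35
position: [0.641, 0.1021, 0.3446]
tool_rot: [2.102, 2.333, -0.002]
ft_force: [-0.9, 0.2, -1.3]
grip_width: 0.344
```

```bash
python3 - <<'E'
from gap import *
show((.6427,.1038,0.28),0.104)
E
```

```text
t 46.35 pos [0.641  0.1021 0.3446] yawY 0.1044 z [ 0.    -0.002 -1.   ] grip 0.344 F [-0.9  0.2 -1.3] q7 -0.39
shift cm [0.16 0.19 6.46]
turn [-0.0001  0.0017  0.0004]
```

Call:
{"fn": "play_rows", "kwargs": {
  "targets": "0.15 0.15 1.5 0 0.002 0 -1;0 0 2 0 0 0 -1;0 0 2 0 0 0 -1;0 0 0.8 0 0 0 -1;0 0 0 0 0 0 -1;0 0 0 0 0 0 -1"
}}

```text
time: 47.1
position: [0.6412, 0.1041, 0.2757]
tool_rot: [-2.1, -2.334, 0.003]
ft_force: [0.3, -0.0, -1.8]
grip_width: 0.346
```

```bash
python3 - <<'E'
from gap import *
show((.6427,.1038,0.223),0.104)
im=grab("scene","s13")
cv2.imwrite("pics/s13z.png",cv2.resize(im["pixels"][180:300,200:360],None,fx=4,fy=4))
E
```

```text
t 47.1 pos [0.6412 0.1041 0.2757] yawY 0.1058 z [-0.003 -0.    -1.   ] grip 0.346 F [ 0.3 -0.  -1.8] q7 -0.42
shift cm [-0.05  0.17  5.27]
turn [-0.0028 -0.      0.0018]
```

View pics/s13z.png

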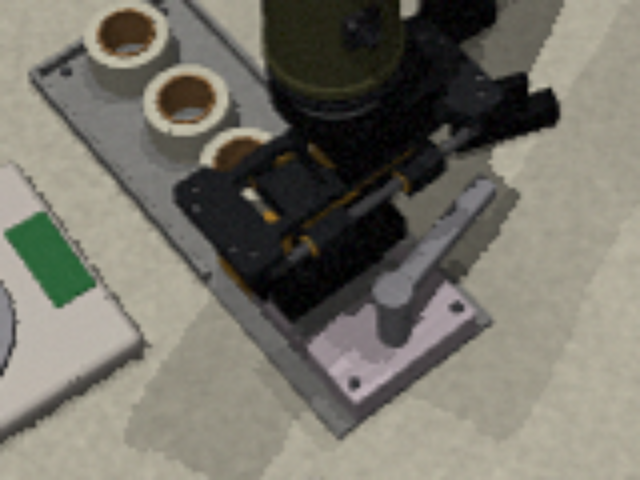

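Call:
{"fn": "play_rows", "kwargs": {
  "targets": "0 0.15 1 -0.002 0 0.002 -1;0 0 0.8 0 0 0 -1;0 0 0 0 0 0 -1;0 0 0 0 0 0 -1"
}}

```text
time: 47.65
position: [0.6432, 0.1043, 0.2575]
tool_rot: [2.103, 2.332, 0.001]
ft_force: [0.2, 0.7, -0.8]
grip_width: 0.342
```

```bash
python3 - <<'E'
from gap import *
show((.6427,.1038,0.223),0.104)
E
```

```text
t 47.65 pos [0.6432 0.1043 0.2575] yawY 0.1033 z [ 0.001  0.    -1.   ] grip 0.342 F [ 0.2  0.7 -0.8] q7 -0.44
shift cm [-0.05 -0.06  3.45]
turn [ 0.0013  0.0001 -0.0007]
```

Call:
{"fn": "play_rows", "kwargs": {
  "targets": "-0.06 0 0.8 0 0 0 -1;0 0 0.5 0 0 0 -1;0 0 0 0 0 0 -1"
}}

```text
time: 48.02
position: [0.6433, 0.1036, 0.2437]
tool_rot: [2.103, 2.332, 0.001]
ft_force: [0.4, 0.5, 0.3]
grip_width: 0.342
```

```bash
python3 - <<'E'
from gap import *
show((.6427,.1038,0.223),0.104)
E
```

```text
t 48.02 pos [0.6433 0.1036 0.2437] yawY 0.1032 z [ 0.001 -0.    -1.   ] grip 0.342 F [0.4 0.5 0.3] q7 -0.44
shift cm [ 0.02 -0.06  2.07]
turn [ 0.0014  0.0002 -0.0008]
```

Call:
{"fn": "play_rows", "kwargs": {
  "targets": "0 0 0.5 0 0 0 -1;0 0 0.3 0 0 0 -1;0 0 0 0 0 0 -1"
}}

```text
time: 48.4
position: [0.6433, 0.1036, 0.2352]
tool_rot: [2.103, 2.332, 0.002]
ft_force: [1.1, 0.8, -1.7]
grip_width: 0.342
```

```bash
python3 - <<'E'
from gap import *
show((.6427,.1038,0.223),0.104)
E
```

```text
t 48.4 pos [0.6433 0.1036 0.2352] yawY 0.1032 z [ 0.001 -0.    -1.   ] grip 0.342 F [ 1.1  0.8 -1.7] q7 -0.45
shift cm [ 0.02 -0.06  1.22]
turn [ 0.0015  0.0002 -0.0008]
```

No contact force. Continue.

Call:
{"fn": "play_rows", "kwargs": {
  "targets": "0 0 0.5 0 0 0 -1;0 0 0.3 0 0 0 -1;0 0 0 0 0 0 -1"
}}

```text
time: 48.78
position: [0.6434, 0.1037, 0.2267]
tool_rot: [2.103, 2.332, 0.002]
ft_force: [-0.3, 1.3, -0.4]
grip_width: 0.343
```

```bash
python3 - <<'E'
from gap import *
show((.6427,.1038,0.223),0.104)
E
```

```text
t 48.77 pos [0.6434 0.1037 0.2267] yawY 0.1032 z [ 0.002  0.    -1.   ] grip 0.343 F [-0.3  1.3 -0.4] q7 -0.45
shift cm [ 0.02 -0.07  0.37]
turn [ 0.0017  0.0001 -0.0008]
```

Call:
{"fn": "play_rows", "kwargs": {
  "targets": "0 0 0.25 0 0 0 -1;0 0 0 0 0 0 -1;0 0 0.1 0 0 0 -1;0 0 0 0 0 0 -1"
}}

```text
time: 49.28
position: [0.6435, 0.1037, 0.2232]
tool_rot: [2.103, 2.332, 0.002]
ft_force: [-0.1, -0.3, -1.4]
grip_width: 0.338
```

```bash
python3 - <<'E'
from gap import *
show((.6427,.1038,0.223),0.104)
E
```

```text
t 49.27 pos [0.6435 0.1037 0.2232] yawY 0.1032 z [ 0.002  0.    -1.   ] grip 0.338 F [-0.1 -0.3 -1.4] q7 -0.45
shift cm [ 0.01 -0.08  0.02]
turn [ 0.0021  0.0001 -0.0008]
```

Call:
{"fn": "play_rows", "kwargs": {
  "targets": "0 0 0 0 0 0 0.15;0 0 0 0 0 0 0.15;0 0 0 0 0 0 0.15;0 0 0 0 0 0 0.15;0 0 -2 0 0 0 0.15;0 0 -4 0 0 0 0.15;0 0 -4 0 0 0 0.15;0 0 -2 0 0 0 0.15;0 0 0 0 0 0 0.15;-4.5 -1 0 0 0 0 0.15;-4.5 -1 0 0 0 0 0.15;0 0 0 0 0 0 0.15"
}}

```text
time: 50.78
position: [0.6315, 0.0108, 0.3477]
tool_rot: [2.1, 2.336, 0.002]
ft_force: [0.8, 0.3, -0.3]
grip_width: 0.569
```

```bash
python3 - <<'E'
from gap import *
im=grab("wrist","w14");np.savez("w14.npz",**im)
show(); seated(im); rolls(im,z0=0.044,reg=(.55,.75,-.25,.05))
im=grab("top","t14");
cv2.imwrite("pics/t14z.png",cv2.resize(im["pixels"][120:260,190:450],None,fx=3,fy=3))
E
```

```text
t 50.83 pos [0.6313 0.0135 0.3478] yawY 0.1095 z [ 0.001  0.003 -1.   ] grip 0.575 F [-0.3  1.1 -0.1] q7 -0.23
foot X [613.9 689. ] Y [-4.9 23.7 46.2] Z [32.6 33.8 35. ] ang 0.006
tab X [636.8 666.1] Y [-1.8 18.2 43.3] Z [68.3 69.8 70.9] ang 0.008
roll [ 305  188   57   55 1320] [655.8  -7.2  30. ] mean [654.9  -5. ] z 0.0436
roll [306 278  52  19 492] [663.2 -80.8  28.6] mean [663.7 -90.8] z 0.0438
```

View pics/w14.png

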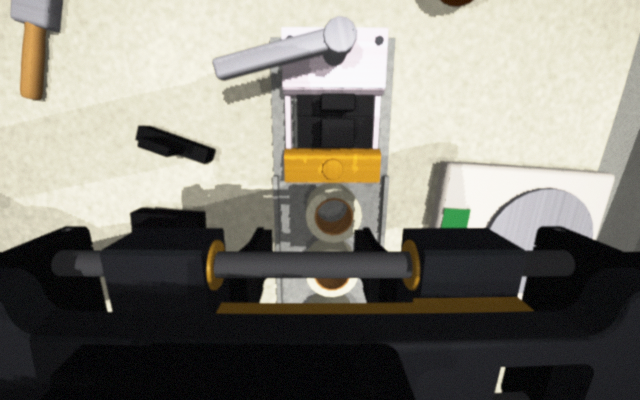

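View pics/t14z.png

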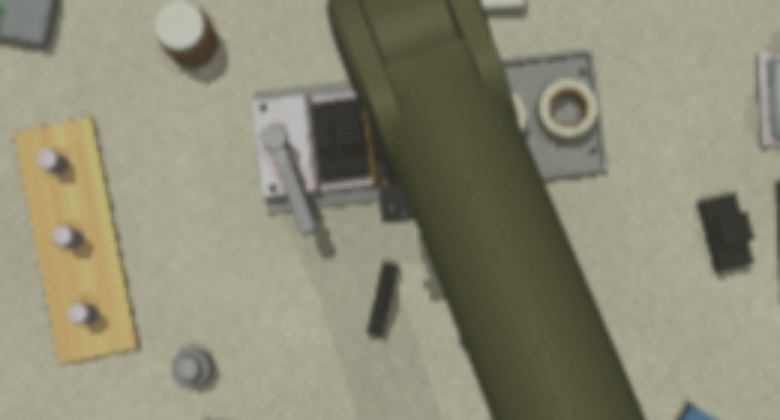

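```bash
cat > bar.py <<'E'
from gap import *
piv=0.650*ex+0.083*ey
def pc(th,r=0.070,clear=0.0):
    d=np.array([-np.cos(th),-np.sin(th)]);n=np.array([np.sin(th),-np.cos(th)])
    h=.015*abs(n[0])+.010*abs(n[1])
    c=r*d-n*(.008+h+clear)
    return piv+c[0]*ex+c[1]*ey
E
python3 - <<'E'
from bar import *
T=pc(.29,clear=.015);print(T)
show((T[0],T[1],.348),.104)
E
```

```text
[0.55908035 0.15720444]
t 50.88 pos [0.6313 0.0156 0.3483] yawY 0.1123 z [ 0.002  0.004 -1.   ] grip 0.578 F [0.3 0.8 0.5] q7 -0.23
shift cm [14.88 -5.59  0.08]
turn [ 0.002  -0.0041  0.0083]
```

Call:
{"fn": "play_rows", "kwargs": {
  "targets": "4 -1.5 0 0.002 -0.004 0.008 -1;4.5 -1.7 0 0 0 0 -1;4 -1.5 0 0 0 0 -1;1.5 -0.6 0 0 0 0 -1;0 0 0 0 0 0 -1;0 0 0 0 0 0 -1",
  "newtons": 10
}}

```text
time: 51.62
position: [0.5606, 0.1577, 0.3457]
tool_rot: [-2.091, -2.339, -0.0]
ft_force: [-0.4, 0.7, 0.4]
grip_width: 0.028
```

```bash
python3 - <<'E'
from bar import *
T=pc(.29,clear=.015)
show((T[0],T[1],.260),.104)
E
```

```text
t 51.62 pos [0.5606 0.1577 0.3457] yawY 0.1119 z [-0.003  0.003 -1.   ] grip 0.028 F [-0.4  0.7  0.4] q7 -0.46
shift cm [-0.07 -0.13  8.57]
turn [-0.0029 -0.0036  0.0079]
```

Call:
{"fn": "play_rows", "kwargs": {
  "targets": "0 0 2 -0.003 -0.003 0.008 -1;0 0 2 0 0 0 -1;0 0 2 0 0 0 -1;0 0 1.5 0 0 0 -1;0 0 0 0 0 0 -1;0 0 0 0 0 0 -1"
}}

```text
time: 52.38
position: [0.562, 0.1532, 0.2627]
tool_rot: [-2.11, -2.324, 0.004]
ft_force: [0.0, 0.7, 0.5]
grip_width: 0.01
```

```bash
python3 - <<'E'
from bar import *
T=pc(.29,clear=.015)
show((T[0],T[1],.260),.104)
im=grab("scene","s15")
cv2.imwrite("pics/s15z.png",cv2.resize(im["pixels"][180:300,200:360],None,fx=4,fy=4))
E
```

```text
t 52.38 pos [0.562  0.1532 0.2627] yawY 0.0967 z [-0.004 -0.    -1.   ] grip 0.01 F [0.  0.7 0.5] q7 -0.53
shift cm [ 0.43 -0.25  0.27]
turn [-0.0037  0.0001 -0.0073]
```

View pics/s15z.png

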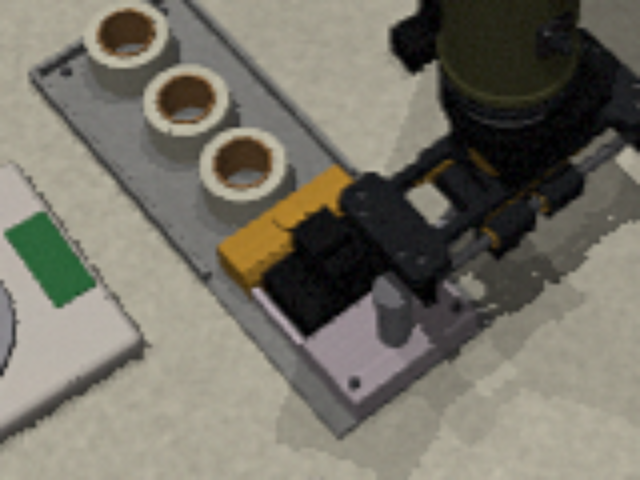

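```bash
python3 - <<'E'
from bar import *
s,R,p=tool()
prev=p[:2]
for th in (.29,.5,.7,.9,1.1,1.3,1.45,1.54):
    T=pc(th); d=R.T@np.r_[T-prev,0]*100; print(th,T.round(4),d.round(2)); prev=T
E
```

```text
0.29 [0.5648 0.1434] [-1.    0.19 -0.  ]
0.5 [0.5666 0.13  ] [-1.35  0.05  0.  ]
0.7 [0.5711 0.1172] [-1.32  0.32 -0.  ]
0.9 [0.5784 0.1049] [-1.29  0.61 -0.  ]
1.1 [0.5886 0.094 ] [-1.19  0.91 -0.  ]
1.3 [0.6015 0.0852] [-1.   1.2 -0. ]
1.45 [0.6126 0.0804] [-0.58  1.06 -0.  ]
1.54 [0.6198 0.0785] [-0.26  0.69 -0.  ]
```

Call:
{"fn": "play_rows", "kwargs": {
  "targets": "-0.5 0.1 0.1 -0.003 0 -0.007 -1;-0.5 0.1 0.1 0 0 0 -1;-0.7 0 0 0 0 0 -1;-0.65 0.05 0 0 0 0 -1;-0.65 0.15 0 0 0 0 -1;-0.65 0.2 0 0 0 0 -1;-0.65 0.3 0 0 0 0 -1;-0.65 0.3 0 0 0 0 -1;0 0 0 0 0 0 -1"
}}

```text
time: 53.55
position: [0.5809, 0.102, 0.2625]
tool_rot: [2.103, 2.332, 0.004]
ft_force: [-0.4, 1.3, -0.1]
grip_width: 0.008
```

```bash
python3 - <<'E'
from bar import *
T=pc(.9)
show((T[0],T[1],.260),.104)
for th in (1.1,1.3,1.45,1.54):
    T=pc(th); show((T[0],T[1],.260))
im=grab("scene","s16")
cv2.imwrite("pics/s16z.png",cv2.resize(im["pixels"][180:300,200:360],None,fx=4,fy=4))
E
```

```text
t 53.55 pos [0.5809 0.102  0.2625] yawY 0.1034 z [ 0.003  0.001 -1.   ] grip 0.008 F [-0.4  1.3 -0.1] q7 -0.43
shift cm [ 0.31 -0.22  0.25]
turn [ 0.0028 -0.0007 -0.0006]
t 53.55 pos [0.5809 0.102  0.2625] yawY 0.1034 z [ 0.003  0.001 -1.   ] grip 0.008 F [-0.4  1.3 -0.1] q7 -0.43
shift cm [-0.88  0.68  0.25]
t 53.55 pos [0.5809 0.102  0.2625] yawY 0.1034 z [ 0.003  0.001 -1.   ] grip 0.008 F [-0.4  1.3 -0.1] q7 -0.43
shift cm [-1.89  1.87  0.26]
t 53.55 pos [0.5809 0.102  0.2625] yawY 0.1034 z [ 0.003  0.001 -1.   ] grip 0.008 F [-0.4  1.3 -0.1] q7 -0.43
shift cm [-2.47  2.93  0.26]
t 53.55 pos [0.5809 0.102  0.2625] yawY 0.1034 z [ 0.003  0.001 -1.   ] grip 0.008 F [-0.4  1.3 -0.1] q7 -0.43
shift cm [-2.74  3.62  0.26]
```

View pics/s16z.png

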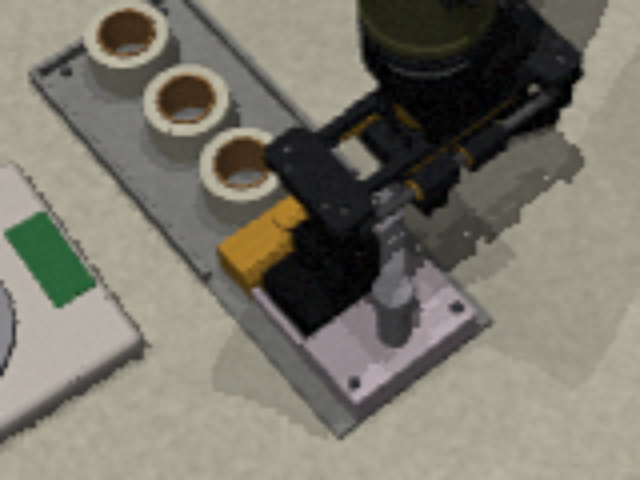

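Call:
{"fn": "play_rows", "kwargs": {
  "targets": "-0.45 0.35 0.1 0 0 0 -1;-0.45 0.35 0.1 0 0 0 -1;-0.5 0.6 0 0 0 0 -1;-0.5 0.6 0 0 0 0 -1;-0.3 0.53 0 0 0 0 -1;-0.3 0.53 0 0 0 0 -1;-0.1 0.35 0 0 0 0 -1;0 0 0 0 0 0 -1;0 0 0 0 0 0 -1"
}}

```text
time: 54.72
position: [0.6188, 0.0787, 0.2601]
tool_rot: [2.102, 2.334, 0.003]
ft_force: [-0.3, 0.4, 0.4]
grip_width: 0.009
```

```bash
python3 - <<'E'
from bar import *
for th in (1.45,1.54):
    T=pc(th); show((T[0],T[1],.260),.104)
im=grab("scene","s17");P=cloud(im)
cv2.imwrite("pics/s17z.png",cv2.resize(im["pixels"][180:300,200:360],None,fx=4,fy=4))
E
```

```text
t 54.73 pos [0.6188 0.0787 0.2601] yawY 0.1045 z [ 0.002  0.001 -1.   ] grip 0.009 F [-0.3  0.4  0.4] q7 -0.39
shift cm [ 0.24 -0.6   0.01]
turn [ 0.002  -0.0007  0.0005]
t 54.73 pos [0.6188 0.0787 0.2601] yawY 0.1045 z [ 0.002  0.001 -1.   ] grip 0.009 F [-0.3  0.4  0.4] q7 -0.39
shift cm [-0.03  0.09  0.01]
turn [ 0.002  -0.0007  0.0005]
```

View pics/s17z.png

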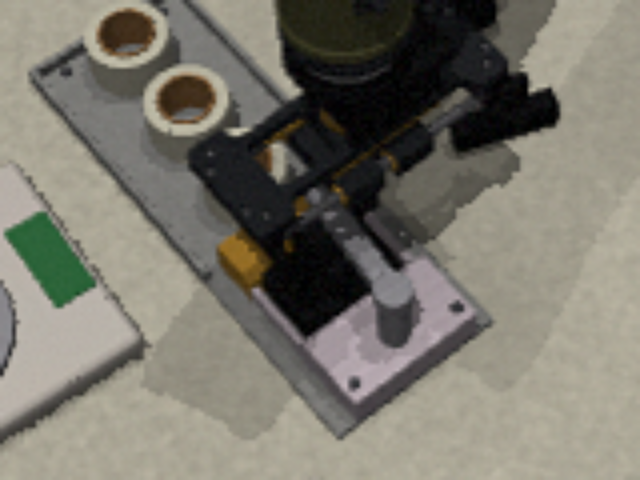

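Call:
{"fn": "play_rows", "kwargs": {
  "targets": "0 -1 0 0 0 0 -1;0 -1.5 0 0 0 0 -1;0 -1 -1 0 0 0 -1;0 0 -4 0 0 0 -1;0 0 -4 0 0 0 -1;-4 0 0 0 0 0 -1;-3.5 0 0 0 0 0 -1;0 0 0 0 0 0 -1"
}}

```text
time: 55.78
position: [0.5873, 0.0, 0.3573]
tool_rot: [2.094, 2.333, 0.002]
ft_force: [0.2, 1.2, 0.3]
grip_width: 0.008
```

```bash
python3 - <<'E'
from bar import *
im=grab("wrist","w18");np.savez("w18.npz",**im); show()
P=cloud(im)
d=P[...,:2]-piv; X=d@ex;Y=d@ey
m=(P[...,2]>.086)&(P[...,2]<.1)&(abs(X)<.12)&(Y<-.02)&(Y>-.12)
q=np.c_[X[m],Y[m]]; print(m.sum(),cv2.minAreaRect((q*1000).astype(np.float32)))
vx,vy,x0,y0=cv2.fitLine(q.astype(np.float32),cv2.DIST_L2,0,.01,.01).ravel()
print("bar angle fit", np.arctan2(abs(vy),-vx*np.sign(-vy)), "via mean", np.arctan2(-q[:,1].mean(),-q[:,0].mean()), q.mean(0))
E
```

```text
t 55.83 pos [0.587  0.0021 0.3574] yawY 0.1109 z [ 0.006 -0.002 -1.   ] grip 0.003 F [0.1 0.7 0.3] q7 -0.18
1953 ((-6.705933094024658, -59.613338470458984), (80.62216186523438, 16.72606658935547), 84.14527130126953)
bar angle fit 1.462542 via mean 1.4470029938528286 [-0.00727198 -0.05844254]
```

View pics/w18.png

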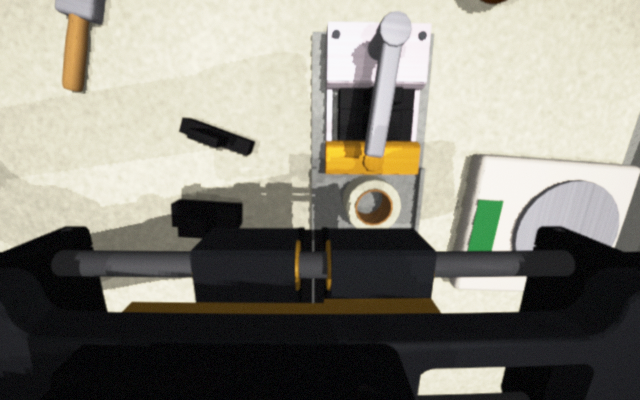

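```bash
python3 - <<'E'
from bar import *
show((.592,.076,.34),.104)
E
```

```text
t 55.83 pos [0.587  0.0021 0.3574] yawY 0.1109 z [ 0.006 -0.002 -1.   ] grip 0.003 F [0.1 0.7 0.3] q7 -0.18
shift cm [7.29 1.3  1.72]
turn [0.0057 0.0029 0.0068]
```

Call:
{"fn": "play_rows", "kwargs": {
  "targets": "3.5 0 0 0.006 0.002 0.006 -1;3.3 -0.3 0 0 0 0 -1;0 0 0 0 0 0 -1;0 0 2.5 0 0 0 -1;0 0 2.5 0 0 0 -1;0 0 2 0 0 0 -1;0 0 0 0 0 0 -1;0 0 0 0 0 0 -1"
}}

```text
time: 56.82
position: [0.5748, 0.0761, 0.288]
tool_rot: [2.093, 2.34, 0.003]
ft_force: [-0.2, 0.7, 0.0]
grip_width: 0.007
```

```bash
python3 - <<'E'
from bar import *
show((.6188,.0787,.26),.104)
E
```

```text
t 56.83 pos [0.5748 0.0761 0.288 ] yawY 0.1113 z [ 0.003 -0.001 -1.   ] grip 0.007 F [-0.2  0.7  0. ] q7 -0.36
shift cm [-0.23  4.39  2.82]
turn [0.0031 0.0009 0.0073]
```

Call:
{"fn": "play_rows", "kwargs": {
  "targets": "0 0 1.5 0.003 0 0.007 -1;0 0 1.2 0 0 0 -1;0 0 0 0 0 0 -1;-0.2 1 0 0 0 0 -1;0 1.2 0 0 0 0 -1;0 1 0 0 0 0 -1;0 0.6 0 0 0 0 -1;0 0 0 0 0 0 -1"
}}

```text
time: 57.82
position: [0.6173, 0.078, 0.2612]
tool_rot: [2.103, 2.33, 0.004]
ft_force: [-0.2, 0.5, 0.6]
grip_width: 0.006
```

```bash
python3 - <<'E'
from bar import *
show((.6188,.0787,.26),.104)
E
```

```text
t 57.83 pos [0.6173 0.078  0.2612] yawY 0.1025 z [ 0.004 -0.    -1.   ] grip 0.006 F [-0.2  0.5  0.6] q7 -0.4
shift cm [0.05 0.16 0.12]
turn [ 0.0038  0.0006 -0.0015]
```

Call:
{"fn": "play_rows", "kwargs": {
  "targets": "0 0.4 0 0 0 0 -1;0 0.3 0 0 0 0 -1;0 0 0 0 0 0 -1;0 0 0 0 0 0 -1"
}}

```text
time: 58.32
position: [0.6241, 0.0787, 0.261]
tool_rot: [2.103, 2.331, 0.001]
ft_force: [-0.5, -0.5, -0.7]
grip_width: 0.005
```

Call:
{"fn": "play_rows", "kwargs": {
  "targets": "0 -1 0 0 0 0 -1;0 -1.5 0 0 0 0 -1;0 -1 -1 0 0 0 -1;0 0 -4 0 0 0 -1;0 0 -4 0 0 0 -1;-4 0 0 0 0 0 -1;-3.5 0 0 0 0 0 -1;0 0 0 0 0 0 -1;0 0 0 0 0 0 -1"
}}

```text
time: 59.45
position: [0.5921, 0.0015, 0.3589]
tool_rot: [2.094, 2.331, 0.004]
ft_force: [0.3, 0.3, 0.3]
grip_width: 0.006
```

```bash
python3 - <<'E'
from bar import *
im=grab("wrist","w19");np.savez("w19.npz",**im); show()
P=cloud(im)
d=P[...,:2]-piv; X=d@ex;Y=d@ey
m=(P[...,2]>.086)&(P[...,2]<.1)&(abs(X)<.12)&(Y<-.02)&(Y>-.12)
q=np.c_[X[m],Y[m]]; print(m.sum(),cv2.minAreaRect((q*1000).astype(np.float32)))
vx,vy,x0,y0=cv2.fitLine(q.astype(np.float32),cv2.DIST_L2,0,.01,.01).ravel()
print("bar angle fit", np.arctan2(abs(vy),-vx*np.sign(-vy)), "via mean", np.arctan2(-q[:,1].mean(),-q[:,0].mean()), q.mean(0))
seated(im)
E
```

```text
t 59.5 pos [0.5922 0.0013 0.3588] yawY 0.107 z [ 0.007 -0.004 -1.   ] grip 0.008 F [ 0.2 -0.4 -0.3] q7 -0.19
1920 ((-2.5153799057006836, -60.12187576293945), (80.39523315429688, 16.587078094482422), 87.66162109375)
bar angle fit 1.5312777 via mean 1.5150833628602471 [-0.00327596 -0.05873979]
foot X [613.3 645.2] Y [-5.2 22.1 46.5] Z [32.5 33.9 35.3] ang 0.006
tab X [636.3 641.6] Y [-2.6 19.7 43.1] Z [64.1 69.9 84.6] ang 1.537
foot X [671.9 688.1] Y [-5.  22.6 45.3] Z [32.4 33.8 35. ] ang 1.547
tab X [660.4 666.6] Y [-2.4 14.8 42.2] Z [68.7 69.8 70.9] ang 1.556
```

View pics/w19.png

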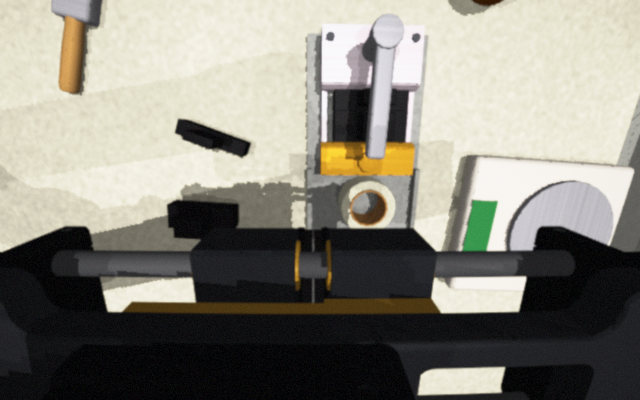

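```bash
python3 - <<'E'
from bar import *
im=grab("scene","s20")
rolls(im,z0=0.044,reg=(.55,.75,-.25,.05))
cv2.imwrite("pics/s20z.png",cv2.resize(im["pixels"][60:380,60:480],None,fx=1.9,fy=1.85))
E
```

```text
roll [221 180  21  19 178] [ 671.9 -145.5   31.1] mean [ 672.4 -142.6] z 0.0431
roll [236 196  22  19 185] [661.4 -72.9  32.1] mean [664.5 -71.3] z 0.0432
roll [250 212  22  19 193] [656.1  -6.8  31. ] mean [658.8  -4.8] z 0.0437
```

View pics/s20z.png

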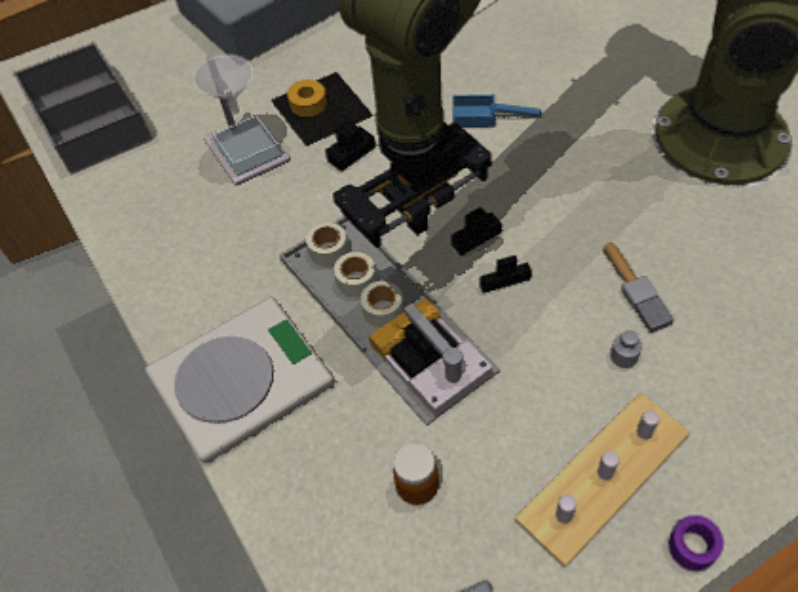

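```bash
python3 - <<'E'
from bench import ctrl
ctrl.close_job(); print(ctrl.get_state()["time"])
E
```

```text
the job is handed in; nothing more can be done
the job is handed in; nothing more can be done
```

The kit is packed and the job is handed in, at about 60 s of the 210 s allowed. I got no verdict back. My last checks all met the limits you gave.

- **Rolls:** All three tape rolls lie flat in the bay. Their tops read about 43.5 mm above the bench, and the outermost sit about 70 mm from the bay centre along y (limit 85 mm).
- **Packers:** I used packer20 and packer32; packer24 was not on the bench. Both are home side by side, with foot tops at 33.9 mm (34 expected) and tabs level at 69.8 mm. They stand about 2 mm off the gap's middle in x and are square within about 0.01 rad. I felt no contact force while inserting them.
- **Bar:** The first push only got it to about 1.46 rad, so I pushed again. It now reads 1.515 to 1.53 rad (1.42 needed).
- **Other things:** The bystanders look unmoved in the final picture, though I did not measure them. Packer36 moved about 5 cm during the run while the arm was nowhere near it, and I left it there.

The cameras disagreed by about 2–3 mm on roll centres. That is well inside the tolerances.

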